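Switch the lamp console to green

TASK

Set the microscope lamp console to green: press the yellow release tab down and, holding it down, slide the grey cover fully open; pull the red plunger knob out, slide the filter carriage over the green lamp and let the plunger drop fully into the hole there. Then, with the tab held down again, slide the cover fully shut and let the tab spring up so that it latches. Do not shift or tip the other things on the bench and the console's ledge.

Things in the scene. Friction and masses are not known exactly. Their poses are not given: they have to be found in the camera images.
- bay_origin (a point): frame of the lamp console's sloping white bay deck; origin on the deck, mid bay. z points square out of the deck (35 degrees from vertical, leaning towards the robot), x up the slope, y level along the rails, the way the cover opens. Deck: z 0, x -75 to 75, y -90 to 230 mm. At the console's foot in front runs a ledge 95 mm deep, 25 mm high
- light_bar (a point): white light bar over the bay, level, on two end posts: centre of the lower edge of its front face. It runs 166 mm either way along bay y, is 40 mm deep (away from the robot), 30 mm tall; this edge is 120 mm above and, level, 10 mm nearer the robot than the bay origin. Under it a tool pointing straight down does not get at the knob: tilt the tool to lie along bay z
- tab_top (a point): yellow release tab on the cover: centre of its pressing face, 36 mm long (bay y) between two 7 mm high end ridges, 32 mm wide (bay x). Cover shut: at bay (-46, -40, 66) mm; it rides with the cover. Pressed along bay -z against a spring, 2.5 N at first, 5.6 N at 7 mm. A fingertip between the ridges presses it and pushes the cover either way
- tab (a joint): how far the tab is pressed, m: 0 = up, 0.009 = bottom stop; springs back. Its hook catches on a dark steel stop on the deck: the cover can leave the shut place, or come back to it, only with the tab pressed more than 5 mm (6 to 8 is good). It matters over the cover's last 30 mm; holding it down all the way is simplest
- cover (a joint): how far the grey cover has slid along bay +y, m: 0 = shut, 0.140 = fully open (both end stops). Friction 1.2 N; stays where left. A hollow shell, open at both ends, over bay x -52 to 55 mm and, shut, y -70 to 70 mm (fully open: 70 to 210 mm); its top is 56 mm above the deck
- knob_grip (a point): red plunger knob on the filter carriage, under the cover: cylinder 22 mm across, 27 mm long along bay z (18 to 45 mm above the deck), at bay x 0; this point is on its axis, 36 mm above the deck when home. The carriage is up to 16 mm above the deck: fingertips stay above that
- plunger (a joint): how far the knob is pulled out along bay +z, m: 0 = home, pin fully in an index hole; 0.010 = end stop. Spring 3 N at home, 5.5 N out. The carriage slides only while it is out more than 6 mm; let go over a hole (within about 1 mm) the pin drops in, elsewhere it rides on the index bar and stays out
- carriage (a joint): position of the filter carriage along bay y, m: 0 = middle index hole, where it starts; the other holes are at -0.030 and +0.030, each beside a lamp. The knob is at bay y = this value. Friction 1 N
- filter_center (a point): centre of the black filter ring on the carriage (29 mm across, 10 mm above the deck), 29 mm down the slope (bay x) from the knob's axis; it moves with the carriage
- green_center (a point): centre of the GREEN lamp lens, a disc 23 mm across set in the deck under the cover, at bay x -29 mm, z 0 and bay y either -30 or +30 mm (it swaps places with the amber one from start to start); straight below the ring's centre when the carriage is at its hole
- amber_center (a point): centre of the AMBER lamp lens, the same, at the other place
- spot_lamp_top (a point): black goose-neck spot lamp, fixed on the bench at the console's end on the robot's left: top of its neck, 333 mm above the bench, over its post (16 mm across) and foot (76 mm across); its shade, 52 mm across, hangs about 85 mm away from the post on the side away from the robot. Go round or over it
- microscope: white bench microscope, fixed, off to the robot's right beyond the console's end, 240 x 180 mm foot, 490 mm tall; origin at the centre of its underside
- lens_can_mid (a point): black can with an aluminium lid, 35 mm across, 65 mm tall, standing on the console's front ledge (ledge top 25 mm above the bench); loose, to be left alone; point at its centre, half-way up
- oil_bottle_mid (a point): small amber dropper bottle with a black cap, 28 mm across, 95 mm tall, standing on the console's front ledge; loose, to be left alone; point at its centre, half-way up
- beaker_mid (a point): glass beaker, 70 mm across, 95 mm tall, on the bench; loose, to be left alone; point at its centre, half-way up
- slide_box_mid (a point): blue closed slide box, 100 x 80 x 34 mm, on the bench; loose, to be left alone; point at its centre, half-way up
- petri_dish_mid (a point): clear Petri dish, 92 mm across, 19 mm tall, on the bench; loose, to be left alone; point at its centre, half-way up
- stain_jar_mid (a point): square glass staining jar with a green lid, 54 mm wide, 84 mm tall, on the bench; loose, to be left alone; point at its centre, half-way up

How it is judged:
By the outcome, as a careful person would: the job done as asked, in the order asked, and still so for the second after the job is handed in, with the robot touching nothing.
It also fails if it takes over 56 s, if anything falls off the work surface, if the arm or the gripper's body presses on something with over 40 N, if the wrist force passes 120 N, or if a joint passes its speed limit or range.

ROBOT

A 7-joint arm with a two-finger parallel gripper is mounted at the origin on the work surface. World frame = base frame: x ahead of the robot, y to its left, z up, the work surface at z = 0. Lengths are in mm, angles in rad, forces in N, time in s.
With the tool pointing down it reaches from about 400 to 875 mm from the base axis. Payload 4.4 kg.
Tool frame: the origin (TCP) lies on the centre line of the jaws, within the pads' length; the fingertips stand 17 mm ahead of it and the grasp point (between the pads) lies 2 mm behind it (ctrl.tips_ahead is the distance from the TCP to the fingertips, in mm); z points along the fingers, y is the line along which they close (so a half turn about z gives the same grasp; the last joint's range is limited). The gripper opens to 85 mm and grips with 20 to 120 N. Pads are 22 mm wide; open, the fingers measure 114 mm over their backs; the gripper's body (76 mm by 85 mm) begins 54 mm behind the grasp point. The pads swing forward as they close: fully open they stand 13 mm farther back than shut.
Start: joints at [1.076, 0.628, 0.038, 1.517, -0.027, 0.996, -0.02], TCP at [270.284, -591.155, 248.313] pointing down, gripper open.
Joint ranges: [-3.06, 3.06], [-0.37, 2.12], [-1.25, 1.32], [0.18, 2.47], [-1.1, 4.24], [0.23, 1.98], [-2.94, 2.94]. Speed limits (rad/s): [2.57, 2.57, 3.14, 3.14, 3.14, 3.14, 3.14].

INTERFACE

Orientations are given as [roll, pitch, yaw] about the fixed x, y, z axes, in that order (R = Rz(yaw) Ry(pitch) Rx(roll)).
In Python, from cell import ctrl gives the robot as it stands.
- The arm moves only by the tool step_arm, never from a script. Its argument "series" is a list that holds one entry, the list of rows, each a list of 7 numbers: the turn, a rotation vector about the tool's x, y, z as a fraction of full scale, then the shift along the tool's x, y, z as a fraction of full scale, then the closure, from 0 (fully open) to 1 (shut). In form: [[[ax, ay, az, tx, ty, tz, gripper], ...]]. A call has 1 to 12 rows; each row shifts and turns the commanded pose from where the row before left it, along the tool's axes as they then stand; what a row does not reach is not made up. Full scale, the value 1, is 150 mm for a shift and 45 degrees for a turn. A row lasts 1/10 s, in which the tool goes at most 50 mm and 8.59 degrees, less where a joint would pass 70% of its speed; a pose out of reach is approached as far as the arm can. A call with a number of a shift or a turn outside -1 to 1 is refused whole. A call with a gripper value outside its range is refused whole. The fingers move at their own pace and stop on an object; the grip force is fixed at half the most. Time passes only in rows, so rows that do not move let the fingers close. It gives the time, the measured TCP pose, the force, the opening and the grip force at its end, in the units of the state.
- ctrl.read_state(): the state, without advancing time (a new reading comes with each control period).
- ctrl.get_image(name): name is "side" or "top" or "wrist"; returns a dict with "img" (420x560x3 uint8, red, green, blue), "fx", "fy", "cx", "cy" (pixels), "dist" ([k1, k2, p1, p2, k3] as OpenCV has them; the pictures are not rectified), "R" (3x3) and "t" (3): a world point X has camera coordinates R X + t. Camera axes: x right, y down, z forward; pixel columns grow to the right and rows downward; lengths in mm; the calibration is good to about 2 mm. A picture is of the moment at which its call begins. There is no depth.
- ctrl.finish_job(): hands the job in; it is judged then, once.
Trained networks look in a picture, given as the dict that the camera call returned (one of the last four; its "shot" number tells which), for a name from the list of things; names that differ only in an ending like _2 or _b are one class to them, and where a whole thing is asked for, a point or a joint stands for the part that bears it (a point fixed in the world has none). Each returns a list of dicts, best first, with "score" (0 to 1); they miss things now and then, are a little off and sometimes report something else, mostly with a low value. They report only what shows in the picture. A call takes as long as a camera call.
- ctrl.recognise(picture, thing): "centre" ([column, row] in pixels, amid what is visible of it).
The state is a dict: "clock": time; "qpos": joint angles; "qd": joint speeds; "tau": joint torques, N m; "eef_pos": TCP position; "tool_rot": TCP orientation; "force": force on the tool from outside, world axes, zero at the start; "torque": the same for the moment, N m; "width": finger opening in mm; "gripper_force": force on a finger pad.
Only numpy, scipy, OpenCV 4.12 (cv2) and the standard library are available. Lean on these libraries where they do the work, as an engineer would, in place of code of your own. Each camera call takes 0.05 s, during which the arm holds its last target. There are 200 camera calls.

## Working session

There is one attempt and no reset: what is moved stays moved. The work goes in short steps, Python scripts to look and compute and a tool call to move; the robot and the scene stay as the last step left them, time stands still between calls to the robot, and variables do not carry over. Pictures are saved under pics/ and viewed, at most 10 in all, crops included, and the job is handed in when it is done.

Besides the shell and the picture viewer there is one more tool, called as name(argument=value, ...) on one line, values as JSON. step_arm: Moves the arm, as the interface text tells. Shift numbers are shares of 150 mm and turn numbers shares of 45 degrees, none past 1 either way. Its arguments: {"type":"object","properties":{"series":{"type":"array","items":{"type":"array","items":{"type":"array","items":{"type":"number","minimum":-1,"maximum":1}}}}},"required":["series"]}

```bash
mkdir -p pics; ls; cat > h.py <<'E'
import numpy as np,cv2
from cell import ctrl
def cam(n):
    return ctrl.get_image(n)
def save(p,f): cv2.imwrite('pics/'+f,p['img'][:,:,::-1])
def proj(p,X):
    X=np.atleast_2d(X).astype(float)
    K=np.array([[p['fx'],0,p['cx']],[0,p['fy'],p['cy']],[0,0,1]])
    return cv2.projectPoints(X,cv2.Rodrigues(np.array(p['R']))[0],np.array(p['t'],float),K,np.array(p['dist'],float))[0][:,0]
def ray(p,uv):
    K=np.array([[p['fx'],0,p['cx']],[0,p['fy'],p['cy']],[0,0,1]])
    u=cv2.undistortPoints(np.array([[uv]],float),K,np.array(p['dist'],float))[0,0]
    R=np.array(p['R']);t=np.array(p['t'])
    d=R.T@np.array([u[0],u[1],1]);return -R.T@t,d/np.linalg.norm(d)
def tri(rs):
    A=0;b=0
    for o,d in rs:
        P=np.eye(3)-np.outer(d,d);A=A+P;b=b+P@o
    X=np.linalg.solve(A,b);return X,[np.linalg.norm((np.eye(3)-np.outer(d,d))@(X-o)) for o,d in rs]
E
python3 - <<'E'
from h import *
np.set_printoptions(precision=1,suppress=True)
ps={n:cam(n) for n in('side','top','wrist')}
for n,p in ps.items(): save(p,n+'0.png')
for th in ['bay_origin','light_bar','tab_top','knob_grip','filter_center','green_center','amber_center','spot_lamp_top','microscope','lens_can_mid','oil_bottle_mid','beaker_mid','slide_box_mid','petri_dish_mid','stain_jar_mid']:
    rs=[]
    out=[]
    for n in('side','top'):
        r=ctrl.recognise(ps[n],th)
        if r: out.append((n,np.round(r[0]['centre']),round(r[0]['score'],2)));rs.append(ray(ps[n],r[0]['centre']))
    print(th,out,tri(rs) if len(rs)==2 else '')
print(ctrl.read_state())
E
```

```text
pics
bay_origin [('side', array([233., 229.]), 0.75), ('top', array([257., 174.]), 0.71)] (array([570.7, 104. , 109.8]), [np.float64(2.8560014300969563), np.float64(2.856001430096947)])
light_bar [('side', array([373., 242.]), 0.18), ('top', array([258., 183.]), 0.56)] (array([317.2,  12.5, 323.6]), [np.float64(187.77670619870725), np.float64(187.7767061987073)])
tab_top [('side', array([270., 218.]), 0.71), ('top', array([418., 162.]), 0.46)] (array([ 835.4, -508.5, -407.7]), [np.float64(180.6322288908882), np.float64(180.63222889088814)])
knob_grip [('top', array([196., 198.]), 0.43)] 
filter_center [] 
green_center [] 
amber_center [('side', array([352., 127.]), 0.27), ('top', array([420., 162.]), 0.19)] (array([ 601.7, -478.5,  211.7]), [np.float64(1.8628306773346113), np.float64(1.8628306773346237)])
spot_lamp_top [('side', array([195., 272.]), 0.6), ('top', array([195., 198.]), 0.7)] (array([468.6, 318.8, 163.5]), [np.float64(2.1716390042795557), np.float64(2.1716390042796543)])
microscope [('side', array([355., 130.]), 0.91), ('top', array([418., 160.]), 0.71)] (array([ 601.1,
[... 881 characters left out ...]
([347., 255.]), 0.95)] (array([ 271.8, -246.1,   35.7]), [np.float64(1.4901467350491495), np.float64(1.4901467350491944)])
stain_jar_mid [('side', array([401., 202.]), 0.8), ('top', array([403., 245.]), 0.76)] (array([ 318. , -451.8,   55. ]), [np.float64(4.723664728191395), np.float64(4.723664728191476)])
{'clock': 1.65, 'qpos': array([ 1.1,  0.6,  0. ,  1.5, -0. ,  1. , -0. ]), 'qd': array([ 0.,  0., -0., -0.,  0.,  0., -0.]), 'tau': array([  0. , -56.3,   1.2, -19.4,   0. ,   0. ,  -0. ]), 'eef_pos': array([ 270.3, -591.2,  248.3]), 'tool_rot': array([-3.1, -0. ,  0.4]), 'force': array([-0.6,  0.3,  0.6]), 'torque': array([-0., -0.,  0.]), 'gripper_force': 0.0, 'width': 85.06109190982612}
```

```bash
python3 - <<'E'
import cv2
a=cv2.imread('pics/side0.png')[90:360,110:430];b=cv2.imread('pics/top0.png')[110:300,130:450]
cv2.imwrite('pics/s1.png',cv2.resize(a,(711,600),interpolation=cv2.INTER_CUBIC));cv2.imwrite('pics/t1.png',cv2.resize(b,(800,475),interpolation=cv2.INTER_CUBIC))
E
```

```text
(no output)
```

View pics/s1.png

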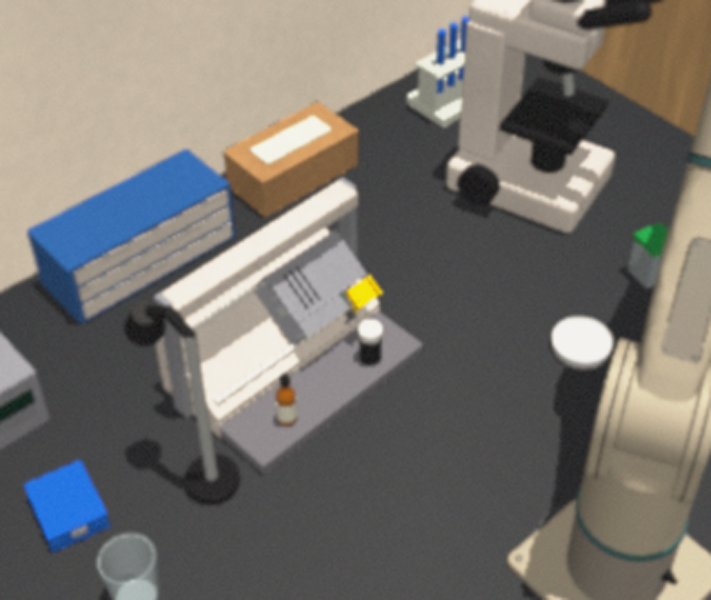

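View pics/t1.png

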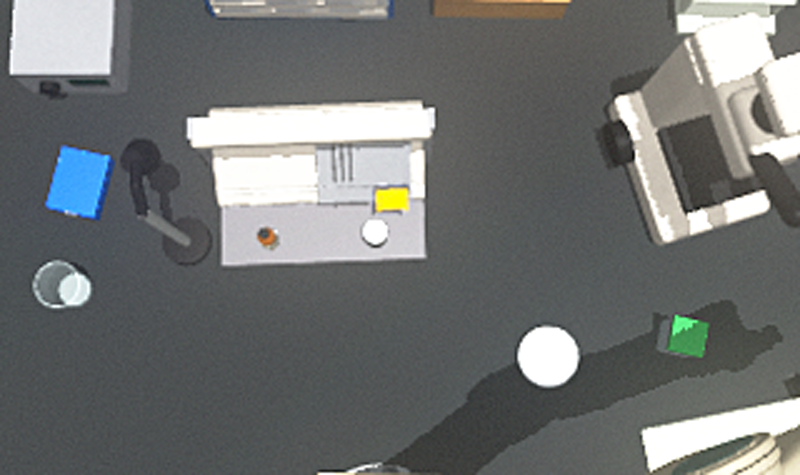

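```bash
cat >> h.py <<'E'
np.set_printoptions(precision=3,suppress=True)
from scipy.spatial.transform import Rotation as Ro
def yel(p):
    h=cv2.cvtColor(p['img'],cv2.COLOR_RGB2HSV)
    m=cv2.inRange(h,(22,140,120),(34,255,255));n,l,s,c=cv2.connectedComponentsWithStats(m)
    k=1+np.argmax(s[1:,4]);return c[k],s[k],(l==k).astype(np.uint8)
def bayR(yaw):
    s,c=np.sin(np.radians(35)),np.cos(np.radians(35))
    return Ro.from_euler('z',yaw).as_matrix()@np.array([[c,0,-s],[0,1,0],[s,0,c]])
def toolR(yaw,tw=0): # tool y=-bay y, tool z=-bay z ; tw extra turn about tool z
    B=bayR(yaw);return np.c_[B[:,0],-B[:,1],-B[:,2]]@Ro.from_euler('z',tw).as_matrix()
def go(P,R,st=None):
    st=st or ctrl.read_state();R0=Ro.from_euler('xyz',st['tool_rot']).as_matrix()
    d=R0.T@(np.array(P)-st['eef_pos']);w=Ro.from_matrix(R0.T@R).as_rotvec()
    print('clock',st['clock'],'pos',st['eef_pos'],'F',st['force'],'w',st['width'])
    print('shift units in current tool frame',d/150,'turn',np.degrees(w)/45,'| in new frame',np.array(R).T@(np.array(P)-st['eef_pos'])/150)
E
python3 - <<'E'
from h import *
ps=[cam('side'),cam('top')]
c=[yel(p) for p in ps]
print([x[:2] for x in c],tri([ray(p,x[0]) for p,x in zip(ps,c)]))
T=tri([ray(p,x[0]) for p,x in zip(ps,c)])[0]
O=T-bayR(0)@np.array([-46,-40,66]);print(O)
for p in ps:
  print(proj(p,[O+bayR(0)@np.array(v) for v in [(-75,-90,0),(-75,230,0),(-52,-70,56),(-52,70,56),(55,70,56)]]),'lightbar',proj(p,[O+np.array([-10,-96,120]),O+np.array([-10,236,120])]))
B=O+bayR(0)@np.array([0,0,250])
go(O+bayR(0)@np.array([-20,-10,230]),toolR(0))
E
```

```text
[(array([273.315, 221.196]), array([266, 214,  16,  16, 143], dtype=int32)), (array([286.413, 189.154]), array([280, 185,  13,  10, 104], dtype=int32))] (array([510.691, -10.621, 113.894]), [np.float64(1.8257091466684583), np.float64(1.8257091466684805)])
[586.228  29.379  86.214]
[[281.128 226.183]
 [205.055 275.695]
 [279.431 219.046]
 [246.65  240.058]
 [228.408 211.849]] lightbar [[272.254 182.328]
 [187.954 232.262]]
[[299.629 189.172]
 [217.414 188.159]
 [294.754 189.94 ]
 [257.326 189.471]
 [256.711 162.771]] lightbar [[302.961 166.906]
 [208.707 165.84 ]]
clock 1.75 pos [ 270.285 -591.16   248.319] F [ 1.146 -0.025  0.191] w 85.29759032388357
shift units in current tool frame [ 2.709 -3.237 -0.099] turn [-0.167  0.766  0.529] | in new frame [ 0.972 -4.07   0.56 ]
```

step_arm(series=[[[0,0,0,0.2,-0.24,-0.05,0.5],[0,0,0,0.21,-0.25,-0.05,1],[0,0,0,0.21,-0.25,0,1],[0,0,0,0.21,-0.25,0,1],[0,0,0,0.21,-0.25,0,1],[0,0,0,0.21,-0.25,0,1],[0,0,0,0.21,-0.25,0,1],[0,0,0,0.21,-0.25,0,1],[0,0,0,0.21,-0.25,0,1],[0,0,0,0.21,-0.25,0,1],[0,0,0,0.21,-0.25,0,1],[0,0,0,0.21,-0.25,0,1]]])

```text
clock: 2.95
eef_pos: [426.7, -24.9, 263.7]
tool_rot: [3.141, -0.001, 0.429]
force: [0.8, -0.1, -0.8]
width: 0.0
gripper_force: 0.0
```

```bash
python3 - <<'E'
from h import *
O=np.array([586.2,29.4,86.2])
go(O+bayR(0.045)@np.array([-20,-10,230]),toolR(0.045))
E
```

```text
clock 2.95 pos [426.653 -24.854 263.737] F [ 0.782 -0.145 -0.815] w 0.04499118893869211
shift units in current tool frame [ 0.176 -0.195  0.004] turn [-0.149  0.767  0.473] | in new frame [ 0.072 -0.247  0.055]
```

step_arm(series=[[[-0.03,0.153,0.095,0,0,0,1],[-0.03,0.153,0.095,0,0,0,1],[-0.03,0.153,0.095,0,0,0,1],[-0.03,0.153,0.095,0,0,0,1],[-0.03,0.153,0.095,0,0,0,1],[0,0,0,0.07,-0.25,0.05,1],[0,0,0,0,0,0,1]]])

```text
clock: 3.65
eef_pos: [421.5, 4.6, 258.7]
tool_rot: [3.139, -0.382, 0.178]
force: [-0.0, 0.3, -1.0]
width: -0.3
gripper_force: 0.0
```

```bash
python3 - <<'E'
from h import *
p=cam('wrist');save(p,'w1.png');np.save('pics/w1.npy',p,allow_pickle=True)
O=np.array([586.2,29.4,86.2]);B=bayR(.045)
print(yel(p)[:2])
print(proj(p,[O+B@np.array(v) for v in [(-46,-40,66),(-75,-90,0),(-75,230,0),(-52,-70,56),(-52,70,56),(55,70,56),(55,-70,56)]]))
go(O+B@np.array([-20,-10,230]),toolR(0.045))
E
```

```text
(array([313.708, 172.95 ]), array([ 290,  156,   49,   37, 1367], dtype=int32))
[[316.264 173.741]
 [351.01  178.728]
 [ 97.094 145.641]
 [343.735 178.907]
 [210.026 161.31 ]
 [208.107  44.46 ]
 [370.849  65.433]]
clock 3.7 pos [421.581   2.757 258.763] F [-0.03  -0.333  0.373] w -0.09051396080304545
shift units in current tool frame [ 0.125 -0.046  0.019] turn [-0.076  0.29   0.148] | in new frame [ 0.111 -0.061  0.042]
```

View pics/w1.png

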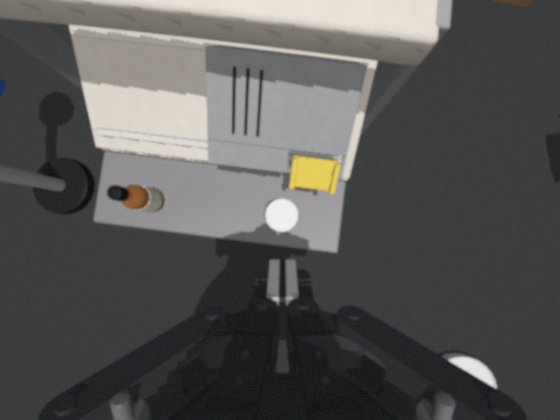

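step_arm(series=[[[-0.02,0.072,0.037,0.06,-0.03,0,1],[-0.02,0.072,0.037,0.06,-0.03,0,1],[-0.02,0.072,0.037,0,0,0,1],[-0.016,0.074,0.037,0,0,0,1],[0,0,0,0,0,0,1],[0,0,0,0,0,0,1]]])

```text
clock: 4.3
eef_pos: [425.6, 8.5, 288.0]
tool_rot: [3.141, -0.498, 0.086]
force: [0.3, 0.0, -0.1]
width: 0.2
gripper_force: 0.0
```

```bash
python3 - <<'E'
from h import *
p=cam('wrist');save(p,'w2.png');np.save('pics/w2.npy',p,allow_pickle=True)
cv2.imwrite('pics/w2c.png',cv2.resize(p['img'][20:270,60:400,::-1],(800,588),interpolation=cv2.INTER_CUBIC))
O=np.array([586.2,29.4,86.2]);B=bayR(.045)
print(yel(p)[:2])
print(proj(p,[O+B@np.array(v) for v in [(-46,-40,66),(-75,-90,0),(-75,230,0),(-52,-70,56),(-52,70,56),(55,70,56),(55,-70,56)]]))
go(O+B@np.array([-46,-40,66+17+40]),toolR(0.045))
E
```

```text
(array([306.221, 199.71 ]), array([ 286,  186,   42,   30, 1083], dtype=int32))
[[308.756 200.016]
 [341.049 202.556]
 [108.484 193.571]
 [333.745 202.509]
 [213.252 197.811]
 [206.511  99.854]
 [344.944 104.896]]
clock 4.35 pos [425.686   7.996 287.945] F [-0.021 -0.213 -1.257] w -0.08008097583579467
shift units in current tool frame [-0.1    0.185  0.912] turn [-0.026  0.144  0.043] | in new frame [-0.197  0.172  0.899]
```

View pics/w2c.png

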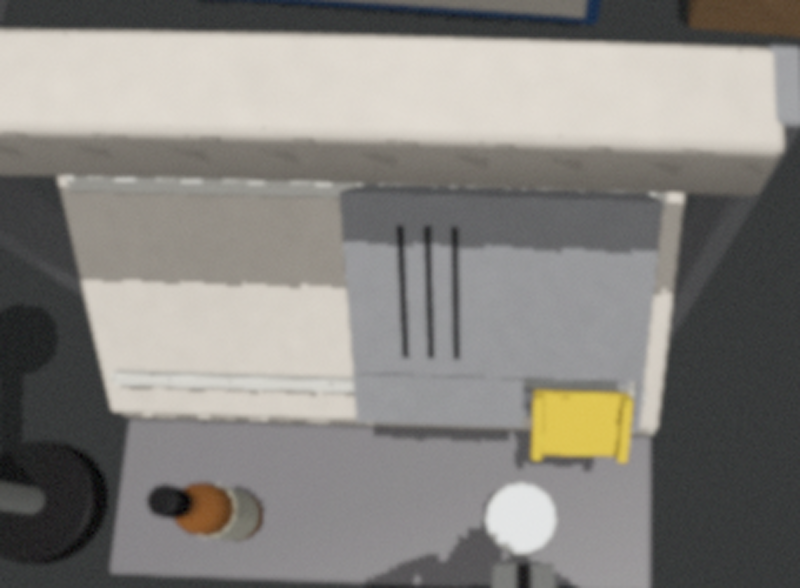

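```bash
cat > fit.py <<'E'
from h import *
from scipy.optimize import least_squares
w1=np.load('pics/w1.npy',allow_pickle=True).item();w2=np.load('pics/w2.npy',allow_pickle=True).item()
s,t=cam('side'),cam('top')
ob=[(w2,(-75,-90,0),(338.4,203.6),1),(w2,(-75,230,0),(107.6,194.7),1),(w2,(-46,-40,66),(307.2,200.2),1),
(w1,(-75,-90,0),(347.5,179),1),(w1,(-75,230,0),(95.5,149),1),(w1,(-46,-40,66),(315.5,173.8),1),
(s,(-46,-40,66),(273.3,221),1),(t,(-46,-40,66),(286.4,189),1),(t,(-75,230,0),(217,191.5),1.5),(t,(-75,-90,0),(299.5,188.5),1.5)]
ed=[(w2,(0,-70,56),337.,147.5),(w2,(0,70,56),209.2,147.5)]
def f(x,full=False):
    B=bayR(x[3]);r=[]
    for p,v,uv,sg in ob: r+=list((proj(p,x[:3]+B@np.array(v))[0]-uv)/sg)
    for p,v,u,vv in ed:
        a,b=proj(p,[x[:3]+B@np.array((k,)+v[1:]) for k in(-50,50)]);q=(vv-a[1])/(b[1]-a[1]);r.append(a[0]+q*(b[0]-a[0])-u)
    return np.array(r)
r=least_squares(f,[586,29,86,.045],loss='soft_l1');print(r.x);print(f(r.x).reshape(-1,2))
E
python3 fit.py
```

```text
[585.471  32.06   83.872   0.053]
[[ 0.717 -0.842]
 [ 0.05   0.946]
 [-0.477  0.434]
 [ 1.34  -0.277]
 [ 0.715 -1.14 ]
 [-1.594  0.386]
 [-0.538  0.161]
 [ 0.676  0.251]
 [ 0.419  0.016]
 [ 0.157 -0.178]
 [ 0.398 -1.396]]
```

```bash
cat >> h.py <<'E'
O=np.array([585.5,32.1,83.9]);YAW=.053;B=bayR(YAW)
def bay(P): return B.T@(np.array(P)-O)
E
python3 - <<'E'
from h import *
w2=np.load('pics/w2.npy',allow_pickle=True).item();R=np.array(w2['R']);C=-R.T@w2['t']
st=ctrl.read_state();R0=Ro.from_euler('xyz',st['tool_rot']).as_matrix()
print('cam in tool',R0.T@(C-st['eef_pos']),'axis',R0.T@R[2], 'q',st['qpos'])
for tw in(0,np.pi/2,-np.pi/2): go(O+B@np.array([-46,-40,66+17+30]),toolR(YAW,tw))
E
```

```text
cam in tool [  83.408   -1.685 -126.413] axis [-0.321 -0.001  0.947] q [-1.065  0.164  1.149  2.464 -1.095  0.233 -0.418]
clock 4.45 pos [425.644   7.075 287.86 ] F [-0.762  0.341  0.142] w 0.044814832915462156
shift units in current tool frame [-0.1    0.167  0.991] turn [-0.018  0.145  0.031] | in new frame [-0.208  0.157  0.976]
clock 4.45 pos [425.644   7.075 287.86 ] F [-0.762  0.341  0.142] w 0.044814832915462156
shift units in current tool frame [-0.1    0.167  0.991] turn [0.1   0.129 2.029] | in new frame [0.157 0.208 0.976]
clock 4.45 pos [425.644   7.075 287.86 ] F [-0.762  0.341  0.142] w 0.044814832915462156
shift units in current tool frame [-0.1    0.167  0.991] turn [-0.128  0.099 -1.966] | in new frame [-0.157 -0.208  0.976]
```

step_arm(series=[[[0,0,0,-0.02,0.04,0.2,1],[0,0,0,-0.02,0.04,0.2,1],[0,0,0,-0.03,0.04,0.2,1],[0,0,0,-0.03,0.04,0.2,1]]])

```text
clock: 4.85
eef_pos: [416.2, -14.1, 254.5]
tool_rot: [-3.14, -0.418, 0.081]
force: [-0.1, -0.5, 1.0]
width: 0.0
gripper_force: 0.0
```

```bash
python3 - <<'E'
from h import *
print('q',ctrl.read_state()['qpos'])
go(O+B@np.array([-46,-40,66+17+30]),toolR(YAW))
E
```

```text
q [-0.634  0.203  0.757  2.466 -1.099  0.233 -0.362]
clock 4.85 pos [416.176 -14.067 254.509] F [-0.084 -0.549  1.011] w 0.0035498641984018434
shift units in current tool frame [0.137 0.033 0.823] turn [-0.02   0.245  0.031] | in new frame [-0.022  0.019  0.834]
```

```bash
cat > kin.py <<'E'
from h import *
from scipy.optimize import least_squares
import itertools
D=[([1.076,0.628,0.038,1.517,-0.027,0.996,-0.02],[270.284,-591.155,248.313],None),
([-1.065,0.164,1.149,2.464,-1.095,0.233,-0.418],[425.644,7.075,287.86],[3.141,-0.498,0.086]),
([-0.634,0.203,0.757,2.466,-1.099,0.233,-0.362],[416.176,-14.067,254.509],[-3.14,-0.418,0.081])]
def rz(a):return Ro.from_euler('z',a).as_matrix()
def ry(a):return Ro.from_euler('y',a).as_matrix()
def fk(q,S,L):
    d1,L1,L2,L3,a4,a5,a6=L;q=np.asarray(q)
    R=rz(S[0]*q[0]);p=np.array([0,0,d1])
    R=R@ry(q[1]);R=R@rz(S[1]*q[2]);p=p+R@[a4,0,L1];E=p
    R=R@ry(q[3]);p=p+R@[a5,0,0];R=R@rz(S[2]*q[4]);p=p+R@[0,0,L2];R=R@ry(q[5]);p=p+R@[a6,0,L3];R=R@rz(S[3]*q[6])
    return p,R,E
E
python3 - <<'E'
from kin import *
for S in itertools.product((1,-1),repeat=4):
    if S[0]==1: continue
    def f(L):
        r=[]
        for q,P,o in D: r+=list(fk(q,S,L)[0]-P)
        return np.array(r+list(.02*np.array(L[4:])))
    r=least_squares(f,[330,380,380,250,0,0,0])
    e=[]
    for q,P,o in D[1:]:
        R=fk(q,S,r.x)[1];Rt=Ro.from_euler('xyz',o).as_matrix();M=R.T@Rt;e.append(Ro.from_matrix(M).as_rotvec())
    print(S,r.x.round(0),'poserr',np.sqrt(2*r.cost).round(1),np.round(e,2).tolist())
E
```

```text
(-1, 1, 1, 1) [-3336.  1688.  -728.  -949.  -200.  -902.    59.] poserr 82.2 [[-0.58, 0.58, 0.26], [-0.31, 0.31, -0.54]]
(-1, 1, 1, -1) [-3336.  1688.  -728.  -949.  -200.  -902.    59.] poserr 82.2 [[-0.3, 0.77, -0.53], [-0.19, 0.42, -1.25]]
(-1, 1, -1, 1) [-3255.  2523.  -708.   151.  -771.  -922.   117.] poserr 84.5 [[0.7, 1.0, -1.55], [0.62, 0.88, -2.48]]
(-1, 1, -1, -1) [-3255.  2523.  -708.   151.  -771.  -922.   117.] poserr 84.5 [[1.21, 0.73, -2.25], [-0.94, -0.64, 2.68]]
(-1, -1, 1, 1) [ 386.  730.  215.  819. -293.  -40. -255.] poserr 9.9 [[0.33, -0.33, -1.69], [0.34, -0.34, -1.78]]
(-1, -1, 1, -1) [ 386.  730.  215.  819. -293.  -40. -255.] poserr 9.9 [[0.2, -0.51, -2.5], [0.22, -0.5, -2.49]]
(-1, -1, -1, 1) [ 406.  -70.  582. -631.  576.   92.  214.] poserr 15.3 [[-0.0, 0.0, 2.4], [0.0, -0.0, 2.3]]
(-1, -1, -1, -1) [ 406.  -70.  582. -631.  576.   92.  214.] poserr 15.3 [[0.0, 0.0, 1.57], [0.0, -0.0, 1.57]]
```

```bash
cat >> kin.py <<'E'
def fk(q,L):
    d1,L1,L2,L3,a4,a5,a6,b2,b4,b6=L;q=np.asarray(q)
    R=rz(-q[0])@ry(q[1]);p=np.array([0,0,d1])+R@[0,b2,0]
    R=R@rz(-q[2]);p=p+R@[a4,b4,L1];E=p
    R=R@ry(q[3]);p=p+R@[a5,0,0];R=R@rz(-q[4]);p=p+R@[0,b6,L2];W=p;R=R@ry(q[5]);p=p+R@[a6,0,L3];R=R@rz(-q[6]+np.pi/2)
    return p,R,E,W
def fit(x0=[300,400,350,280,0,0,0,0,0,0]):
    x0=np.array(x0,float);w=np.array([.01]*4+[.02]*6)
    f=lambda L:np.concatenate([np.concatenate([fk(q,L)[0]-P for q,P,o in D]),w*(L-x0)])
    r=least_squares(f,x0);return r.x,f(r.x)
E
python3 - <<'E'
from kin import *
for x0 in([300,400,350,280,0,0,0,0,0,0],[285,421,314,300,0,0,0,-12,0,0]):
    x,e=fit(x0);print(x.round(1),e[:9].round(1))
    for q,P,o in D: print(fk(q,x)[1:][1:])
E
```

```text
[337.9 523.3 375.7 290.8  33.9  -1.8   2.2 -11.9  -3.6 -12. ] [ 0.   0.   0.  -0.  -0.  -0.2  0.1  0.   0.2]
(array([ 144.219, -302.56 ,  741.544]), array([ 271.006, -592.85 ,  539.123]))
(array([ 85.201,  62.457, 852.449]), array([288.38 ,  -5.857, 543.691]))
(array([124.874,  44.947, 845.987]), array([299.278, -26.103, 520.695]))
[336.7 530.1 368.7 305.2  27.6  -4.9  -3.1 -12.   -0.6 -15.1] [ 0.   0.   0.  -0.1  0.  -0.2  0.1 -0.   0.2]
(array([ 146.461, -300.248,  749.499]), array([ 268.687, -588.061,  553.479]))
(array([ 79.859,  66.849, 857.977]), array([279.258,  -1.695, 555.299]))
(array([120.246,  49.4  , 851.997]), array([291.358, -21.822, 533.062]))
```

```bash
cat >> kin.py <<'E'
lo=np.array([-3.06,-.37,-1.25,.18,-1.1,.23,-2.94]);hi=np.array([3.06,2.12,1.32,2.47,4.24,1.98,2.94])
LX=fit()[0]
def ik(P,R,q0,reg=.02,ref=None):
    ref=(lo+hi)/2 if ref is None else ref
    def f(q):
        p,Rq,_,_=fk(q,LX);return np.r_[(p-P)/10,Ro.from_matrix(Rq.T@R).as_rotvec()*20,reg*(q-ref)]
    r=least_squares(f,np.clip(q0,lo+.01,hi-.01),bounds=(lo,hi));return r.x,np.linalg.norm(r.fun[:6])
E
python3 - <<'E'
from kin import *
rng=np.random.default_rng(0)
for nm,v in [('pre',(-46,-40,123)),('press',(-46,-40,76)),('open',(-46,100,76)),('knob',(0,0,38))]:
  for tw in (0,1.5708,-1.5708,np.pi):
    S=[]
    for i in range(25):
        q,e=ik(O+B@np.array(v),toolR(YAW,tw),rng.uniform(lo,hi))
        m=np.min(np.minimum(q-lo,hi-q)[1:6])
        if e<.15: S.append((round(m,2),*q.round(1)))
    S=sorted(set(S),reverse=True)[:3];print(nm,round(tw,1),[tuple(map(float,s)) for s in S])
E
```

```text
pre 0 []
pre 1.6 []
pre -1.6 []
pre 3.1 []
press 0 []
press 1.6 []
press -1.6 []
press 3.1 []
open 0 [(0.0, -1.2, 1.2, 1.3, 2.5, 4.1, 1.0, 0.0)]
open 1.6 [(0.0, -1.2, 1.2, 1.3, 2.5, 4.1, 1.0, -1.5)]
open -1.6 [(0.0, -1.2, 1.2, 1.3, 2.5, 4.1, 1.0, 1.6)]
open 3.1 [(0.0, -1.1, 1.0, 1.2, 2.5, 4.0, 0.9, -2.9)]
knob 0 [(0.11, -0.1, 0.7, 0.1, 2.4, 3.2, 0.5, 1.5)]
knob 1.6 [(0.11, 0.2, 0.7, -0.4, 2.4, 2.7, 0.6, 0.5)]
knob -1.6 [(0.12, -0.5, 0.8, 0.7, 2.4, 3.8, 0.6, 2.3), (0.03, 0.7, 1.1, -1.2, 2.4, 2.2, 1.1, -1.8)]
knob 3.1 [(0.11, 0.5, 0.9, -0.9, 2.4, 2.4, 0.8, -0.6)]
```

```bash
cat >> kin.py <<'E'
def tR(tau,tw=0,roll=0):
    # tool tilted tau deg forward from straight down
    return Ro.from_euler('z',YAW).as_matrix()@ry(-np.radians(tau))@np.diag([1.,-1,-1])@rz(tw)
E
python3 - <<'E'
from kin import *
T=lambda v:O+B@np.array(v)
for nm,v in [('tab-40',(-46,-40,66)),('tab100',(-46,100,66)),('knob0',(0,0,36)),('knob30',(0,30,36)),('knob-30',(0,-30,36)),('knobup',(0,0,110))]:
  for tau in (0,8,15,20,25,30,35):
   for tw in (0,np.pi):
    out=[]
    Rm=tR(tau,tw);k=17 if 'tab' in nm else 2
    P=T(v)-Rm[:,2]*k if 'tab' in nm else T(v)+Rm[:,2]*2
    for s5 in (0,1.5,3.1):
      best=None
      for s7 in(-1.5,0,1.5):
        q,e=ik(P,Rm,[0,.6,0,2.2,s5,.6,s7])
        if e<.2:
          m=np.min(np.minimum(q-lo,hi-q)[1:]);
          if best is None or m>best[0]: best=(round(m,2),q.round(2).tolist())
      if best: out.append(best)
    if out: print(nm,tau,round(tw,1),max(out), 'n',len(out), [o[1][4] for o in out])
E
```

```text
tab-40 0 0 (np.float64(0.28), [-0.01, 0.61, -0.02, 2.02, 0.03, 0.51, -1.57]) n 3 [0.03, 0.03, 0.03]
tab-40 0 3.1 (np.float64(0.35), [0.59, 0.8, -0.9, 2.03, 0.92, 0.79, 0.74]) n 3 [0.92, 0.92, 0.92]
tab-40 8 0 (np.float64(0.06), [-0.02, 0.58, -0.01, 2.14, 0.01, 0.29, -1.56]) n 3 [0.01, 0.01, 0.01]
tab-40 8 3.1 (np.float64(0.32), [0.54, 0.71, -0.79, 2.15, 1.08, 0.55, 0.58]) n 3 [1.08, 1.08, 1.08]
tab-40 15 0 (np.float64(0.0), [0.31, 0.6, -0.42, 2.26, 1.34, 0.23, -2.84]) n 3 [-1.1, 1.34, 1.34]
tab-40 15 3.1 (np.float64(0.03), [0.35, 0.61, -0.48, 2.26, 1.37, 0.26, 0.28]) n 3 [1.37, 1.37, 1.37]
tab-40 20 0 (np.float64(0.0), [0.32, 0.6, -0.41, 2.34, 2.07, 0.23, 2.74]) n 2 [2.07, 2.07]
tab-40 20 3.1 (np.float64(0.11), [0.45, 0.64, -0.59, 2.33, 1.91, 0.34, -0.23]) n 3 [1.91, 1.91, 1.91]
tab-40 25 0 (np.float64(0.02), [0.06, 0.57, -0.02, 2.39, 3.25, 0.25, 1.55]) n 2 [3.25, 3.25]
tab-40 25 3.1 (np.float64(0.07), [0.6, 0.73, -0.79, 2.4, 2.13, 0.53, -0.4]) n 3 [2.13, 2.13, 2.13]
tab-40 30 0 (np.float64(0.02), [0.03, 0.6, 0.03, 2.45, 3.29, 0.43, 1.52]) n 2 [3.29, 3.29]
tab-40 30 3.1 (np.float64(0
[... 5916 characters left out ...]
1.1, -1.1, 1.35]
knobup 20 3.1 (np.float64(0.01), [0.25, 0.51, -0.45, 2.27, 1.38, 0.24, 0.18]) n 3 [1.38, 1.38, 1.38]
knobup 25 0 (np.float64(0.0), [0.22, 0.51, -0.39, 2.34, 2.08, 0.23, 2.64]) n 2 [2.08, 2.08]
knobup 25 3.1 (np.float64(0.11), [0.38, 0.55, -0.61, 2.33, 1.91, 0.34, -0.32]) n 3 [1.91, 1.91, 1.91]
knobup 30 0 (np.float64(0.02), [-0.08, 0.49, 0.02, 2.38, 3.15, 0.25, 1.55]) n 2 [3.15, 3.15]
knobup 30 3.1 (np.float64(0.08), [0.52, 0.64, -0.82, 2.39, 2.12, 0.54, -0.49]) n 3 [2.12, 2.12, 2.12]
knobup 35 0 (np.float64(0.02), [-0.09, 0.51, 0.04, 2.45, 3.17, 0.42, 1.53]) n 2 [3.17, 3.17]
knobup 35 3.1 (np.float64(0.02), [0.59, 0.72, -0.93, 2.45, 2.27, 0.71, -0.6]) n 3 [2.27, 2.27, 2.27]
```

```bash
cat >> kin.py <<'E'
def rx(a):return Ro.from_euler('x',a).as_matrix()
def sim(q,P1,R1,n):
    p0,R0,_,_=fk(q,LX);w=Ro.from_matrix(R0.T@R1).as_rotvec()
    for i in range(1,n+1):
        P=p0+(P1-p0)*i/n;R=R0@Ro.from_rotvec(w*i/n).as_matrix()
        q,e=ik(P,R,q,reg=.05,ref=q)
    return q,e
E
python3 - <<'E'
from kin import *
q=ctrl.read_state()['qpos'];S=np.array([490,10,260.])
z=lambda t:Ro.from_euler('z',YAW).as_matrix()
Rb=rx(-np.radians(25))@tR(0)
tw=lambda R,d:R@rz(np.radians(d))
steps=[('A',S,tR(0),6),('B',S,Rb,4),('C1',S,tw(Rb,-90),8),('C2',S,tw(Rb,-180),8)]
dfr=rx(-np.radians(20))@tR(15,-np.pi);steps+=[('D1',S,dfr,4),('D2',S,tR(25,-np.pi),4)]
T=lambda v:O+B@np.array(v)
for v,ta,nm in(((-46,-40,96),22,'pre'),((-46,-40,60),22,'press'),((-46,100,60),22,'open'),((-46,100,100),25,'up'),((0,0,110),30,'ku'),((0,0,36),30,'k')):
    R=tR(ta,-np.pi);k=-17 if ta==22 else 2
    steps.append((nm,T(v)+k*R[:,2],R,5))
for nm,P,R,n in steps:
    q,e=sim(q,P,R,n);print(nm,q.round(2),round(e,2))
E
```

```text
A [-0.8   0.58  1.05  1.98 -0.63  0.95 -0.95] 0.0
B [-1.1   0.81  1.27  1.97 -0.43  0.9  -1.2 ] 0.0
C1 [-0.9   0.57  0.83  1.98  0.03  0.82 -0.11] 0.0
C2 [-0.61  0.46  0.4   1.98  0.33  0.87  1.15] 0.0
D1 [-0.68  0.36  0.48  2.19  0.48  0.5   1.02] 0.0
D2 [ 0.43  0.29 -0.6   2.33  0.98  0.23  0.58] 0.0
pre [ 0.56  0.61 -0.72  2.39  1.93  0.39 -0.25] 0.0
press [ 0.54  0.7  -0.72  2.35  2.    0.45 -0.29] 0.0
open [ 0.24  0.74 -0.8   2.32  1.84  0.62 -0.45] 0.0
up [ 0.26  0.72 -0.84  2.39  1.94  0.68 -0.57] 0.0
ku [ 0.53  0.64 -0.83  2.39  2.11  0.54 -0.48] 0.0
k [ 0.49  0.83 -0.79  2.3   2.21  0.64 -0.5 ] 0.0
```

```bash
python3 - <<'E'
from kin import *
go([490,10,260],rx(-np.radians(25))@tR(0))
R=Ro.from_euler('xyz',ctrl.read_state()['tool_rot']).as_matrix()
print(R.T@np.array([0,0,1]),R.T@[1,0,0])
E
```

```text
clock 4.85 pos [416.176 -14.067 254.509] F [-0.084 -0.549  1.011] w 0.0035498641984018434
shift units in current tool frame [ 0.475 -0.12   0.171] turn [-0.556 -0.561 -0.081] | in new frame [ 0.498 -0.104 -0.101]
[ 0.406 -0.002 -0.914] [0.911 0.082 0.405]
```

step_arm(series=[[[-0.11,-0.112,-0.016,0.1,-0.02,0.03,1],[-0.11,-0.112,-0.016,0.1,-0.02,0.02,1],[-0.11,-0.112,-0.016,0.1,-0.02,0.01,1],[-0.11,-0.112,-0.016,0.1,-0.02,0,1],[-0.11,-0.112,-0.016,0.1,-0.02,-0.01,1],[0,0,0,0,0,0,1],[0,0,-0.18,0,0,0,1],[0,0,-0.18,0,0,0,1],[0,0,-0.18,0,0,0,1],[0,0,-0.18,0,0,0,1],[0,0,-0.18,0,0,0,1],[0,0,-0.18,0,0,0,1]]])

```text
clock: 6.05
eef_pos: [478.2, 8.7, 261.7]
tool_rot: [2.881, 0.22, 0.891]
force: [0.7, 0.3, -0.2]
width: -0.3
gripper_force: 0.0
```

```bash
python3 - <<'E'
from kin import *
print(ctrl.read_state()['qpos'],fk(ctrl.read_state()['qpos'],LX)[0])
Rb=rx(-np.radians(25))@tR(0)
go([490,10,260],Rb@rz(-np.pi))
E
```

```text
[-0.968  0.562  0.997  2.024 -0.19   0.745 -0.576] [489.994   6.053 266.07 ]
clock 6.05 pos [478.201   8.74  261.704] F [ 0.711  0.326 -0.204] w -0.34157714230632985
shift units in current tool frame [0.057 0.054 0.013] turn [ 0.173 -0.096 -2.911] | in new frame [-0.079  0.008  0.007]
```

step_arm(series=[[[0,0,-0.185,0,0,0,1],[0,0,-0.185,0,0,0,1],[0,0,-0.185,0,0,0,1],[0,0,-0.185,0,0,0,1],[0,0,-0.185,0,0,0,1],[0,0,-0.185,0,0,0,1],[0,0,-0.185,0,0,0,1],[0,0,-0.185,0,0,0,1],[0,0,-0.185,0,0,0,1],[0,0,-0.185,0,0,0,1],[0,0,-0.185,0,0,0,1],[0,0,-0.185,0,0,0,1]]])

```text
clock: 7.25
eef_pos: [478.2, 8.9, 262.3]
tool_rot: [-2.875, 0.213, 2.693]
force: [0.5, -0.1, -0.6]
width: 0.2
gripper_force: 0.0
```

```bash
cat > f2.py <<'E'
E
python3 - <<'E'
from kin import *
st=ctrl.read_state()
print(st['qpos'],fk(st['qpos'],LX)[0])
D.append(([-0.968,0.562,0.997,2.024,-0.19,0.745,-0.576],[478.2,8.74,261.7],0));D.append((st['qpos'],st['eef_pos'],0))
x,e=fit();print(x.round(1),e[:15].round(1))
Rb=rx(-np.radians(25))@tR(0)
go([490,10,260],Rb@rz(-np.pi))
E
```

```text
[-0.648  0.414  0.466  2.017  0.229  0.766  0.71 ] [491.695  19.722 266.198]
[335.  558.6 381.5 331.6   1.1  -0.2   0.5 -11.6 -16.4  -0.4] [ 0.   0.1  0.  -0.2 -0.  -0.2  0.2  0.   0.2  0.1 -0.   0.   0.  -0.
 -0.1]
clock 7.25 pos [478.248   8.884 262.265] F [ 0.525 -0.081 -0.646] w 0.1866127078093967
shift units in current tool frame [-0.063  0.047  0.017] turn [ 0.15   0.058 -0.694] | in new frame [-0.079  0.009  0.011]
```

```bash
echo 'LX=np.array([335,558.6,381.5,331.6,1.1,-.2,.5,-11.6,-16.4,-.4])' >> kin.py
python3 - <<'E'
from kin import *
q=ctrl.read_state()['qpos'];S=np.array([490,10,260.])
T=lambda v:O+B@np.array(v)
for ta in (20,25):
  steps=[('D1',S,rx(-np.radians(20))@tR(15,-np.pi),4),('D2',S,tR(ta,-np.pi),6)]
  for v,k,tb,nm in(((-46,-40,96),-17,ta,'pre'),((-46,-40,60),-17,ta,'press'),((-46,100,60),-17,ta,'open'),((-46,100,100),-17,ta,'up'),((0,0,110),2,30,'ku'),((0,0,36),2,30,'k'),((0,30,46),2,30,'k+'),((0,-30,46),2,30,'k-'),((0,0,36),2,35,'k35')):
    R=tR(tb,-np.pi);steps.append((nm,T(v)+k*R[:,2],R,5))
  qq=q
  for nm,P,R,n in steps:
    qq,e=sim(qq,P,R,n);print(nm,qq.round(2),round(e,2))
go(S,steps[0][2]);go(S,tR(22,-np.pi))
E
```

```text
D1 [-0.65  0.36  0.41  2.15  0.49  0.54  0.98] 0.0
D2 [-0.08  0.26 -0.    2.23  0.04  0.3   1.5 ] 0.0
pre [ 0.38  0.54 -0.57  2.34  1.67  0.29 -0.07] 0.0
press [ 0.4   0.64 -0.61  2.31  1.81  0.36 -0.19] 0.0
open [ 0.11  0.67 -0.7   2.28  1.66  0.53 -0.36] 0.0
up [ 0.12  0.57 -0.72  2.32  1.53  0.5  -0.28] 0.0
ku [ 0.42  0.59 -0.8   2.39  2.04  0.53 -0.51] 0.0
k [ 0.4   0.78 -0.78  2.32  2.16  0.65 -0.55] 0.0
k+ [ 0.33  0.76 -0.8   2.33  2.1   0.68 -0.58] 0.0
k- [ 0.47  0.76 -0.78  2.33  2.19  0.6  -0.52] 0.0
k35 [ 0.43  0.84 -0.85  2.39  2.31  0.81 -0.67] 0.0
D1 [-0.65  0.36  0.41  2.15  0.49  0.54  0.98] 0.0
D2 [ 0.3   0.27 -0.48  2.3   0.76  0.23  0.77] 0.0
pre [ 0.53  0.6  -0.79  2.42  2.    0.47 -0.39] 0.0
press [ 0.51  0.7  -0.79  2.39  2.06  0.54 -0.42] 0.0
open [ 0.18  0.73 -0.86  2.36  1.87  0.72 -0.58] 0.0
up [ 0.19  0.63 -0.88  2.39  1.78  0.67 -0.54] 0.0
ku [ 0.46  0.61 -0.86  2.39  2.01  0.57 -0.48] 0.0
k [ 0.42  0.8  -0.83  2.32  2.13  0.68 -0.51] 0.0
k+ [ 0.36  0.78 -0.85  2.33  2.08  0.71 -0.54] 0.0
k- [ 0.5   0.77 -0.82  2.33  2.15  0.63 -0.48] 0.0
k35 [ 0.45  0.86 -0.89  2.39  2.28  0.84 -0.64] 0.0
clock 7.25 pos [478.248   8.884 262.265] F [ 0.525 -0.081 -0.646] w 0.1866127078093967
shift units in current tool frame [-0.063  0.047  0.017] turn [-0.051 -0.242 -0.691] | in new frame [-0.073  0.008  0.032]
clock 7.25 pos [478.248   8.884 262.265] F [ 0.525 -0.081 -0.646] w 0.1866127078093967
shift units in current tool frame [-0.063  0.047  0.017] turn [-0.52  -0.294 -0.582] | in new frame [-0.067  0.003  0.043]
```

step_arm(series=[[[-0.013,-0.06,-0.173,-0.015,0.01,0,1],[-0.013,-0.06,-0.173,-0.015,0,0,1],[-0.013,-0.06,-0.173,-0.015,0,0,1],[-0.013,-0.06,-0.173,-0.015,0,0,1],[0,0,0,0,0,0,1]]])

```text
clock: 7.75
eef_pos: [486.1, 7.8, 263.8]
tool_rot: [-2.785, 0.227, -3.006]
force: [0.0, 0.1, -0.4]
width: 0.2
gripper_force: 0.0
```

```bash
python3 - <<'E'
from kin import *
print(ctrl.read_state()['qpos'])
R=tR(24,-np.pi);go(O+B@np.array([-46,-40,66+45])-17*R[:,2],R)
E
```

```text
[-0.655  0.345  0.411  2.154  0.489  0.554  0.985]
clock 7.75 pos [486.122   7.822 263.849] F [ 0.049  0.116 -0.358] w 0.21293063039338722
shift units in current tool frame [0.211 0.095 0.642] turn [-0.419 -0.224  0.142] | in new frame [ 0.318 -0.14   0.587]
```

step_arm(series=[[[-0.07,-0.037,0.024,0,0,0,1],[-0.07,-0.037,0.024,0,0,0,1],[-0.07,-0.037,0.024,0,0,0,1],[-0.07,-0.037,0.024,0,0,0,1],[-0.07,-0.037,0.024,0,0,0,1],[-0.07,-0.037,0.024,0,0,0,1],[0,0,0,0.1,-0.05,0.2,1],[0,0,0,0.1,-0.05,0.2,1]]])

```text
clock: 8.55
eef_pos: [482.1, -5.9, 234.9]
tool_rot: [-3.079, 0.376, -3.08]
force: [0.4, -1.1, -1.1]
width: -0.2
gripper_force: 0.0
```

```bash
python3 - <<'E'
from kin import *
print(ctrl.read_state()['qpos'])
R=tR(24,-np.pi);go(O+B@np.array([-46,-40,66+45])-17*R[:,2],R)
E
```

```text
[ 0.107  0.3   -0.26   2.303  0.76   0.239  0.777]
clock 8.55 pos [482.079  -5.927 234.927] F [ 0.375 -1.118 -1.061] w -0.21762644494264394
shift units in current tool frame [ 0.192 -0.023  0.435] turn [-0.076 -0.054  0.011] | in new frame [ 0.211 -0.05   0.424]
```

Heading into the wanted joint family (q3 < 0, q5 growing).

step_arm(series=[[[0,0,0,0.06,-0.01,0.14,1],[0,0,0,0.06,-0.01,0.14,1],[0,0,0,0.06,-0.01,0.14,1],[-0.04,-0.027,0.005,0,0,0,1],[-0.036,-0.027,0.005,0,0,0,1],[0,0,0,0,0,0,1]]])

```text
clock: 9.15
eef_pos: [478.7, -15.9, 190.7]
tool_rot: [-3.129, 0.409, -3.086]
force: [-0.1, -0.7, 0.2]
width: -0.1
gripper_force: 0.0
```

```bash
python3 - <<'E'
from kin import *
print(ctrl.read_state()['qpos'])
R=tR(24,-np.pi);go(O+B@np.array([-46,-40,66+45])-17*R[:,2],R)
p=cam('wrist');save(p,'w3.png');print(yel(p)[:2],proj(p,[O+B@np.array([-46,-40,66])]))
E
```

```text
[ 0.392  0.429 -0.562  2.384  1.698  0.248 -0.106]
clock 9.15 pos [478.663 -15.889 190.733] F [-0.085 -0.724  0.176] w -0.09853938732501868
shift units in current tool frame [0.065 0.017 0.166] turn [-0.015 -0.013  0.003] | in new frame [0.067 0.015 0.166]
(array([287.804, 226.432]), array([ 257,  200,   63,   49, 2525], dtype=int32)) [[286.292 226.131]]
```

View pics/w3.png

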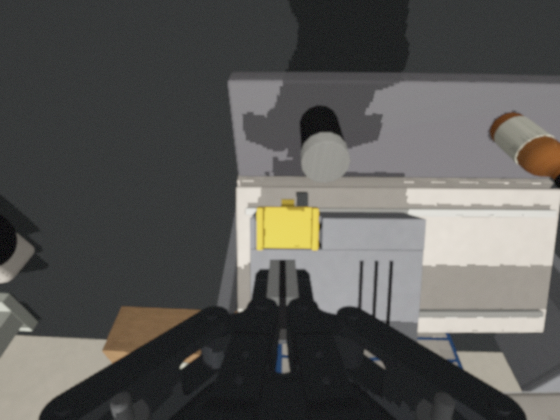

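```bash
cat >> kin.py <<'E'
def tip(v,tau,k=-17):
    R=tR(tau,-np.pi);st=ctrl.read_state();go(O+B@np.array(v)+k*R[:,2],R)
    R0=Ro.from_euler('xyz',st['tool_rot']).as_matrix();print('now at bay',bay(st['eef_pos']-k*R0[:,2]),'Fbay',B.T@st['force'],'bay axes in tool /150: x',R0.T@B[:,0]/150,'y',R0.T@B[:,1]/150,'z',R0.T@B[:,2]/150)
E
python3 - <<'E'
from kin import *
tip((-48,-39,71),24)
E
```

```text
clock 9.2 pos [479.072 -15.364 191.016] F [-0.517 -0.244  0.018] w -0.23083319482665612
shift units in current tool frame [0.028 0.024 0.431] turn [-0.015 -0.013  0.005] | in new frame [0.032 0.018 0.43 ]
now at bay [-31.086 -41.963 133.492] Fbay [-0.423 -0.216  0.319] bay axes in tool /150: x [-0.007 -0.    -0.001] y [-0.     0.007 -0.   ] z [ 0.001 -0.    -0.007]
```

step_arm(series=[[[-0.015,-0.013,0.005,0.01,0,0.11,1],[0,0,0,0.01,0.008,0.12,1],[0,0,0,0.01,0.01,0.12,1],[0,0,0,0,0,0.08,1],[0,0,0,0,0,0,1]]])

```text
clock: 9.7
eef_pos: [501.2, -9.9, 129.2]
tool_rot: [-3.141, 0.417, -3.085]
force: [0.3, -0.1, -0.1]
width: -0.1
gripper_force: 0.0
```

```bash
python3 - <<'E'
from kin import *
tip((-48,-39,61),24)
p=cam('wrist');save(p,'w4.png')
E
```

```text
clock 9.7 pos [501.2    -9.879 129.154] F [ 0.314 -0.138 -0.148] w -0.1426009123830538
shift units in current tool frame [-0.012 -0.01   0.058] turn [ 0.001 -0.002  0.004] | in new frame [-0.012 -0.01   0.058]
now at bay [-48.089 -37.44   69.947] Fbay [ 0.165 -0.154 -0.297] bay axes in tool /150: x [-0.007 -0.    -0.001] y [-0.     0.007  0.   ] z [ 0.001  0.    -0.007]
```

View pics/w4.png

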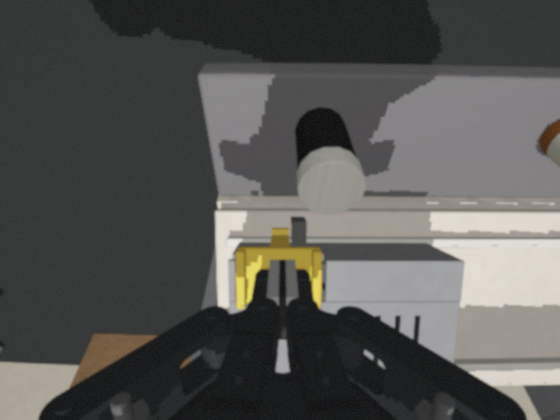

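step_arm(series=[[[0,0,0,-0.006,-0.003,0.029,1],[0,0,0,-0.006,-0.003,0.029,1],[0,0,0,0,0,0,1],[0,0,0,0,0,0,1]]])

```text
clock: 10.15
eef_pos: [506.0, -9.9, 123.5]
tool_rot: [-3.14, 0.42, -3.082]
force: [-2.7, 1.2, 4.3]
width: -0.2
gripper_force: 2.4
```

```bash
python3 - <<'E'
from kin import *
for i in range(3): cam('wrist');print(B.T@ctrl.read_state()['force'])
tip((-48,-39,61),24)
E
```

```text
[-0.16   1.92   4.807]
[0.271 1.111 4.883]
[-0.001  1.105  4.096]
clock 10.3 pos [506.009  -9.911 123.414] F [-2.405  0.979  3.355] w 0.40913294066162503
shift units in current tool frame [ 0.002 -0.008  0.01 ] turn [0.002 0.001 0.008] | in new frame [ 0.002 -0.008  0.01 ]
now at bay [-47.408 -37.712  62.483] Fbay [-0.001  1.105  4.096] bay axes in tool /150: x [-0.007 -0.    -0.001] y [-0.     0.007  0.   ] z [ 0.001  0.    -0.007]
```

step_arm(series=[[[0,0,0,-0.003,0,0.015,1],[0,0,0,0,0,0,1],[0,0,0,0,0.04,0,1],[0,0,0,0,0.04,0,1],[0,0,0,0,0.04,0,1],[0,0,0,0,0.04,0,1]]])

```text
clock: 10.9
eef_pos: [506.3, 12.2, 121.2]
tool_rot: [-3.137, 0.42, -3.084]
force: [-3.3, -1.6, 6.1]
width: 0.0
gripper_force: 3.0
```

```bash
python3 - <<'E'
from kin import *
for i in range(3): cam('wrist');print(B.T@ctrl.read_state()['force'])
tip((-48,-39,61),24)
E
```

```text
[-1.033  0.513  6.664]
[0.68  0.596 5.694]
[0.291 0.859 5.871]
clock 11.05 pos [506.231  13.533 121.269] F [-3.17   0.692  4.976] w 0.061295318628925455
shift units in current tool frame [ 0.006 -0.164 -0.007] turn [0.    0.002 0.007] | in new frame [ 0.005 -0.164 -0.007]
now at bay [-47.437 -14.337  59.886] Fbay [0.291 0.859 5.871] bay axes in tool /150: x [-0.007 -0.    -0.001] y [-0.     0.007  0.   ] z [ 0.001  0.    -0.007]
```

step_arm(series=[[[0,0,0,0,0.065,0,1],[0,0,0,0,0.065,0,1],[0,0,0,0,0.065,0,1],[0,0,0,0,0.065,0,1],[0,0,0,0,0.065,0,1],[0,0,0,0,0.065,0,1],[0,0,0,0,0.065,0,1],[0,0,0,0,0.065,0,1],[0,0,0,0,0.065,0,1],[0,0,0,0,0.065,0,1],[0,0,0,0,0.065,0,1],[0,0,0,0,0.04,0,1]]])

```text
clock: 12.25
eef_pos: [500.2, 126.3, 121.4]
tool_rot: [-3.138, 0.421, -3.083]
force: [-2.9, -1.6, 5.1]
width: -0.2
gripper_force: 3.0
```

```bash
python3 - <<'E'
from kin import *
for i in range(3): cam('wrist');print(B.T@ctrl.read_state()['force'])
tip((-48,103,61),24);print(ctrl.read_state()['qpos'])
E
```

```text
[1.755 1.045 5.494]
[1.805 1.383 5.906]
[1.247 0.669 6.388]
clock 12.4 pos [500.167 127.312 121.456] F [-2.674  0.528  5.948] w -0.4618948044808244
shift units in current tool frame [ 0.005  0.023 -0.005] turn [0.001 0.003 0.008] | in new frame [ 0.005  0.023 -0.005]
now at bay [-47.331  99.618  60.052] Fbay [1.247 0.669 6.388] bay axes in tool /150: x [-0.007 -0.    -0.001] y [-0.     0.007  0.   ] z [ 0.001  0.    -0.007]
[ 0.133  0.702 -0.773  2.35   1.872  0.64  -0.575]
```

step_arm(series=[[[0,0,0,0,0.02,0,1],[0,0,0,0,0.02,0,1],[0,0,0,0,0.015,0,1],[0,0,0,0,0,0,1]]])

```text
clock: 12.8
eef_pos: [499.7, 132.4, 121.0]
tool_rot: [-3.135, 0.421, -3.085]
force: [-3.5, -3.8, 5.0]
width: 0.3
gripper_force: 3.0
```

```bash
python3 - <<'E'
from kin import *
for i in range(2): cam('wrist');print(B.T@ctrl.read_state()['force'])
tip((-48,107,61),24)
E
```

```text
[ 0.751 -3.936  5.055]
[ 1.167 -2.689  5.935]
clock 12.9 pos [499.752 132.384 121.045] F [-2.302 -2.815  5.53 ] w -0.1534455633950813
shift units in current tool frame [ 0.003  0.015 -0.008] turn [-0.006  0.003  0.004] | in new frame [ 0.003  0.015 -0.007]
now at bay [-47.692 104.61   59.8  ] Fbay [ 1.167 -2.689  5.935] bay axes in tool /150: x [-0.007 -0.    -0.001] y [-0.     0.007 -0.   ] z [ 0.001 -0.    -0.007]
```

step_arm(series=[[[0,0,0,0,0.015,0,1],[0,0,0,0,0,0,1]]])

```text
clock: 13.1
eef_pos: [499.4, 134.3, 120.9]
tool_rot: [-3.135, 0.421, -3.085]
force: [-3.6, -4.3, 4.6]
width: -0.3
gripper_force: 3.0
```

step_arm(series=[[[0,0,0,0,-0.03,0,1],[0,0,0,0.04,0,-0.2,1],[0,0,0,0.03,-0.02,-0.15,0.8],[0,0,0,0,-0.2,0,0.6],[0,0,0,-0.02,-0.2,0,0.5],[0,0,0,-0.02,-0.2,0,0.5],[0,-0.05,0,-0.02,0,0,0.5],[0,-0.05,0,-0.02,0,0,0.5],[0,0,0,0,0,0,0.5]]])

```text
clock: 14.0
eef_pos: [484.2, 37.7, 169.2]
tool_rot: [-3.14, 0.497, -3.084]
force: [-1.0, 0.1, -0.2]
width: 42.5
gripper_force: 0.0
```

```bash
python3 - <<'E'
from kin import *
tip((0,0,90),30,2);print(ctrl.read_state()['qpos'])
p=cam('wrist');save(p,'w5.png')
for n in('green_center','amber_center','knob_grip','tab_top','filter_center'):print(n,ctrl.recognise(p,n)[:2])
for v in((0,0,45),(-29,30,0),(-29,-30,0),(-46,100,66),(-29,0,10)):print(v,proj(p,O+B@np.array(v)))
E
```

```text
clock 14.0 pos [484.24   37.663 169.225] F [-1.017  0.148 -0.195] w 42.47808754016217
shift units in current tool frame [-0.251 -0.074  0.238] turn [ 0.001 -0.033  0.005] | in new frame [-0.245 -0.073  0.244]
now at bay [-33.422  10.919 129.711] Fbay [-0.937  0.202  0.419] bay axes in tool /150: x [-0.007 -0.    -0.001] y [-0.     0.007  0.   ] z [ 0.001  0.    -0.007]
[ 0.41   0.576 -0.839  2.463  2.038  0.568 -0.576]
green_center [{'centre': [238.8, 231.4], 'score': 0.62}]
amber_center [{'centre': [304.3, 231.6], 'score': 0.75}]
knob_grip [{'centre': [271.0, 277.7], 'score': 0.89}, {'centre': [405.2, 227.1], 'score': 0.22}]
tab_top [{'centre': [409.2, 228.4], 'score': 0.6}]
filter_center [{'centre': [273.2, 265.2], 'score': 0.78}]
(0, 0, 45) [[267.918 280.748]]
(-29, 30, 0) [[302.702 230.248]]
(-29, -30, 0) [[237.245 230.014]]
(-46, 100, 66) [[410.997 232.305]]
(-29, 0, 10) [[269.522 233.155]]
```

View pics/w5.png

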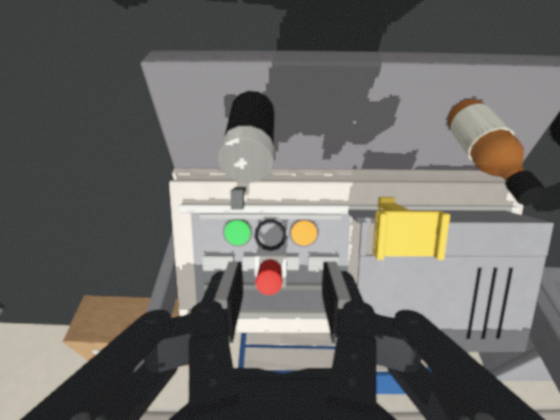

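```bash
sed -i 's/^O=.*/O=np.array([585.4,33.3,83.9]);YAW=.053;B=bayR(YAW)/' h.py; python3 - <<'E'
from kin import *
print(ctrl.tips_ahead)
tip((0,0,90),32,0);tip((0,0,38),32,0)
E
```

```text
17.0
clock 14.3 pos [484.878  38.946 170.016] F [1.442 0.424 0.241] w 42.55721893559801
shift units in current tool frame [-0.244 -0.075  0.227] turn [ 0.002 -0.076  0.007] | in new frame [-0.23  -0.073  0.241]
now at bay [-32.588  10.963 127.946] Fbay [ 1.336  0.347 -0.641] bay axes in tool /150: x [-0.007 -0.    -0.001] y [-0.     0.007  0.   ] z [ 0.001  0.    -0.007]
clock 14.3 pos [484.878  38.946 170.016] F [1.442 0.424 0.241] w 42.55721893559801
shift units in current tool frame [-0.283 -0.075  0.571] turn [ 0.002 -0.076  0.007] | in new frame [-0.248 -0.073  0.587]
now at bay [-32.588  10.963 127.946] Fbay [ 1.336  0.347 -0.641] bay axes in tool /150: x [-0.007 -0.    -0.001] y [-0.     0.007  0.   ] z [ 0.001  0.    -0.007]
```

step_arm(series=[[[0,-0.038,0,-0.12,-0.037,0.11,0.5],[0,-0.038,0,-0.12,-0.037,0.12,0.5],[0,0,0,0,0,0.1,0.5],[0,0,0,0,0,0,0.5]]])

```text
clock: 14.7
eef_pos: [541.8, 30.9, 143.5]
tool_rot: [-3.141, 0.556, -3.084]
force: [-1.2, 0.3, 0.0]
width: 42.7
gripper_force: 0.0
```

```bash
python3 - <<'E'
from kin import *
tip((0,0,38),32,0)
E
```

```text
clock 14.7 pos [541.804  30.899 143.531] F [-1.201  0.328  0.002] w 42.73190621249196
shift units in current tool frame [-0.023  0.     0.238] turn [ 0.002 -0.003  0.005] | in new frame [-0.023  0.001  0.238]
now at bay [-1.563 -0.089 73.891] Fbay [-0.967  0.391  0.679] bay axes in tool /150: x [-0.007 -0.    -0.   ] y [-0.     0.007  0.   ] z [ 0.     0.    -0.007]
```

step_arm(series=[[[0,0,0,-0.012,0,0.12,0.5],[0,0,0,-0.012,0,0.118,0.5],[0,0,0,0,0,0,0.5],[0,0,0,0,0,0,0.65],[0,0,0,0,0,0,0.7],[0,0,0,0,0,0,0.75],[0,0,0,0,0,0,1],[0,0,0,0,0,0,1]]])

```text
clock: 15.5
eef_pos: [562.6, 32.3, 117.3]
tool_rot: [-3.139, 0.559, -3.081]
force: [-4.4, -1.8, 5.9]
width: 19.8
gripper_force: 58.3
```

```bash
python3 - <<'E'
from kin import *
p=cam('wrist');save(p,'w6.png')
tip((0,0,38),32,0)
E
```

```text
clock 15.55 pos [562.624  32.298 117.33 ] F [-4.907 -0.562  6.489] w 19.902093556360448
shift units in current tool frame [ 0.002 -0.001  0.017] turn [0.002 0.    0.008] | in new frame [ 0.002 -0.001  0.017]
now at bay [ 0.501  0.206 40.46 ] Fbay [-0.317 -0.301  8.143] bay axes in tool /150: x [-0.007 -0.    -0.   ] y [-0.     0.007  0.   ] z [ 0.     0.    -0.007]
```

View pics/w6.png

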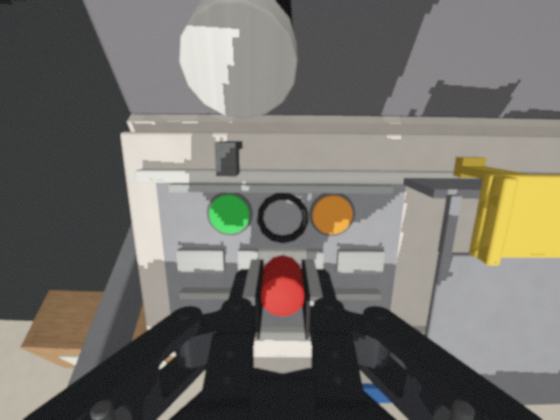

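step_arm(series=[[[0,0,0,0.001,0,-0.025,1],[0,0,0,0.001,0,-0.025,1],[0,0,0,0.002,0,-0.022,1],[0,0,0,0,0,0,1]]])

```text
clock: 15.95
eef_pos: [557.0, 32.0, 125.5]
tool_rot: [-3.14, 0.558, -3.082]
force: [1.7, 0.8, -5.9]
width: 19.9
gripper_force: 59.5
```

```bash
python3 - <<'E'
from kin import *
for i in range(2): cam('wrist');print(B.T@ctrl.read_state()['force'])
tip((0,0,48),32,0)
E
```

```text
[-1.069  1.68  -6.122]
[ 0.457  1.45  -6.239]
clock 16.05 pos [557.115  31.948 125.294] F [ 3.871  1.657 -4.848] w 20.008570571398643
shift units in current tool frame [ 0.003 -0.001  0.015] turn [ 0.003 -0.     0.007] | in new frame [ 0.003 -0.001  0.015]
now at bay [ 0.547  0.148 50.15 ] Fbay [ 0.457  1.45  -6.239] bay axes in tool /150: x [-0.007 -0.    -0.   ] y [-0.     0.007  0.   ] z [ 0.     0.    -0.007]
```

step_arm(series=[[[0,0,0,0,-0.03,0,1],[0,0,0,0,-0.05,0,1],[0,0,0,0,-0.05,0,1],[0,0,0,0,-0.04,0,1],[0,0,0,0,-0.03,0,1],[0,0,0,0,0,0,1],[0,0,0,0,0,0,1]]])

```text
clock: 16.75
eef_pos: [558.8, 0.9, 125.2]
tool_rot: [-3.139, 0.558, -3.083]
force: [2.6, -0.1, -5.3]
width: 19.9
gripper_force: 59.5
```

```bash
python3 - <<'E'
from kin import *
for i in range(2): p=cam('wrist');print(B.T@ctrl.read_state()['force'])
tip((0,-30,50),32,0);save(p,'w7.png')
E
```

```text
[-0.529 -0.636 -5.652]
[-0.315 -0.967 -5.947]
clock 16.85 pos [558.748   1.497 125.206] F [ 3.2   -0.799 -5.052] w 19.68783595048783
shift units in current tool frame [0.003 0.002 0.001] turn [ 0.001 -0.001  0.007] | in new frame [0.003 0.002 0.001]
now at bay [  0.511 -30.346  50.067] Fbay [-0.315 -0.967 -5.947] bay axes in tool /150: x [-0.007 -0.    -0.   ] y [-0.     0.007  0.   ] z [ 0.     0.    -0.007]
```

View pics/w7.png

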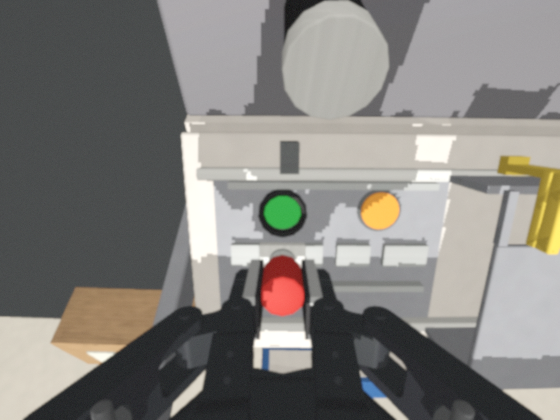

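step_arm(series=[[[0,0,0,0,0.003,0,1],[0,0,0,0,0,0,1],[0,0,0,-0.001,0,0.022,1],[0,0,0,-0.002,0,0.022,1],[0,0,0,-0.001,0,0.022,1],[0,0,0,0,0,0,1]]])

```text
clock: 17.45
eef_pos: [564.1, 3.0, 117.4]
tool_rot: [-3.14, 0.558, -3.081]
force: [-1.4, -1.3, 3.1]
width: 19.9
gripper_force: 60.7
```

```bash
python3 - <<'E'
from kin import *
tip((0,-30,40),32,0)
E
```

```text
clock 17.45 pos [564.068   3.043 117.386] F [-1.389 -1.25   3.097] w 19.909699007324207
shift units in current tool frame [ 0.003 -0.006  0.004] turn [ 0.003 -0.     0.008] | in new frame [ 0.003 -0.006  0.004]
now at bay [  0.444 -29.084  40.568] Fbay [ 0.586 -1.175  3.37 ] bay axes in tool /150: x [-0.007 -0.    -0.   ] y [-0.     0.007  0.   ] z [ 0.     0.    -0.007]
```

step_arm(series=[[[0,0,0,0,0,0,0.7],[0,0,0,0,0,0,0.5],[0,0,0,0,0,0,0.5],[0,0,0,0,0,-0.1,0.5],[0,0,0,0,0,-0.2,0.5],[0,0,0,0.02,0,-0.2,0.5],[0,0,0,0,0,0,0.5]]])

```text
clock: 18.15
eef_pos: [521.1, 0.6, 181.4]
tool_rot: [-3.138, 0.56, -3.079]
force: [0.3, 0.4, -0.9]
width: 42.8
gripper_force: 0.0
```

```bash
python3 - <<'E'
from kin import *
p=cam('wrist');save(p,'w8.png')
h=cv2.cvtColor(p['img'],cv2.COLOR_RGB2HSV);m=cv2.inRange(h,(0,150,60),(8,255,255))|cv2.inRange(h,(172,150,60),(180,255,255))
n,l,s,c=cv2.connectedComponentsWithStats(m);k=1+np.argmax(s[1:,4]);print('red',s[k],c[k])
for z in (18,45,28,55):
  a=np.linspace(0,2*np.pi,24);q=proj(p,[O+B@np.array([11*np.cos(t),-30+11*np.sin(t),z]) for t in a]);print(z,q.min(0),q.max(0))
for n in('green_center','filter_center'):print(n,ctrl.recognise(p,n)[:1],proj(p,O+B@np.array((-29,-30,0 if n[0]=='g' else 10))))
tip((-48,101,100),24);tip((0,0,0),32,0)
E
```

```text
red [269 216  27  34 721] [281.946 232.915]
18 [267.39  211.354] [294.386 236.988]
45 [265.669 221.379] [295.917 249.774]
28 [266.797 214.802] [294.913 241.395]
55 [264.922 225.742] [296.581 255.312]
green_center [{'centre': [282.4, 187.4], 'score': 0.68}] [[281.164 185.062]]
filter_center [{'centre': [283.3, 222.8], 'score': 0.71}] [[281.144 187.283]]
clock 18.3 pos [522.855   0.225 179.19 ] F [ 0.529  0.422 -0.498] w 43.024091371981555
shift units in current tool frame [0.308 0.873 0.006] turn [0.002 0.178 0.007] | in new frame [0.309 0.871 0.048]
now at bay [  1.172 -29.688  97.908] Fbay [ 0.165  0.393 -0.724] bay axes in tool /150: x [-0.007 -0.    -0.   ] y [-0.     0.007  0.   ] z [ 0.     0.    -0.007]
clock 18.3 pos [522.855   0.225 179.19 ] F [ 0.529  0.422 -0.498] w 43.024091371981555
shift units in current tool frame [-0.027  0.197  0.766] turn [0.002 0.    0.007] | in new frame [-0.026  0.198  0.766]
now at bay [  2.059 -29.716 114.885] Fbay [ 0.165  0.393 -0.724] bay axes in tool /150: x [-0.007 -0.    -0.   ] y [-0.     0.007  0.   ] z [ 0.     0.    -0.007]
```

step_arm(series=[[[0,0,0,0.15,0.1,0,0.7],[0,0.06,0,0.15,0.15,0,1],[0,0.06,0,0,0.3,0,1],[0,0.058,0,0.01,0.32,0.02,1],[0,0,0,0,0,0,1],[0,0,0,0,0,0,1]]])

```text
clock: 18.9
eef_pos: [482.9, 130.9, 153.2]
tool_rot: [3.141, 0.411, -3.08]
force: [-0.2, -0.4, 0.0]
width: 0.3
gripper_force: 0.0
```

```bash
python3 - <<'E'
from kin import *
p=cam('wrist');c,s,m=yel(p);print(c,s,proj(p,[O+B@np.array(v) for v in((-46,100,66),(-46,100,73))]))
tip((-48,100.5,71),24)
E
```

```text
[270.813 245.575] [ 234  218   75   63 2357] [[277.269 253.483]
 [277.138 256.408]]
clock 18.95 pos [482.651 128.89  153.065] F [-0.262 -0.721  0.05 ] w -0.013072979144439894
shift units in current tool frame [-0.004 -0.003  0.169] turn [ 0.002 -0.011  0.008] | in new frame [-0.002 -0.003  0.169]
now at bay [-43.617 100.919  95.945] Fbay [-0.217 -0.706  0.213] bay axes in tool /150: x [-0.007 -0.    -0.001] y [-0.     0.007  0.   ] z [ 0.001  0.    -0.007]
```

```bash
python3 - <<'E'
from kin import *
p=cam('wrist');c,s,m=yel(p);print(c,s)
q=proj(p,[O+B@np.array((x,100+y,z)) for x in(-62,-30) for y,z in ((-18,66),(18,66),(-18,73),(18,73))]);print(q)
im=p['img'][:,:,::-1].copy()
for a in q: cv2.circle(im,tuple(int(round(t)) for t in a),1,(0,0,255),-1)
cv2.imwrite('pics/w9.png',cv2.resize(im[180:330,180:380],(800,600),interpolation=cv2.INTER_CUBIC))
tip((-48,100.5,71),24)
E
```

```text
[274.957 246.364] [ 238  219   74   62 2349]
[[252.42  229.601]
 [308.737 229.886]
 [251.316 231.647]
 [309.77  231.941]
 [252.808 277.819]
 [307.881 278.076]
 [251.745 281.601]
 [308.856 281.866]]
clock 19.0 pos [482.548 127.741 153.116] F [ 0.051 -0.719 -0.03 ] w 0.07484559516412337
shift units in current tool frame [-0.004  0.005  0.17 ] turn [-0.    -0.011  0.007] | in new frame [-0.003  0.005  0.17 ]
now at bay [-43.723  99.756  96.08 ] Fbay [-0.006 -0.721 -0.032] bay axes in tool /150: x [-0.007 -0.    -0.001] y [-0.     0.007 -0.   ] z [ 0.001  0.    -0.007]
```

View pics/w9.png

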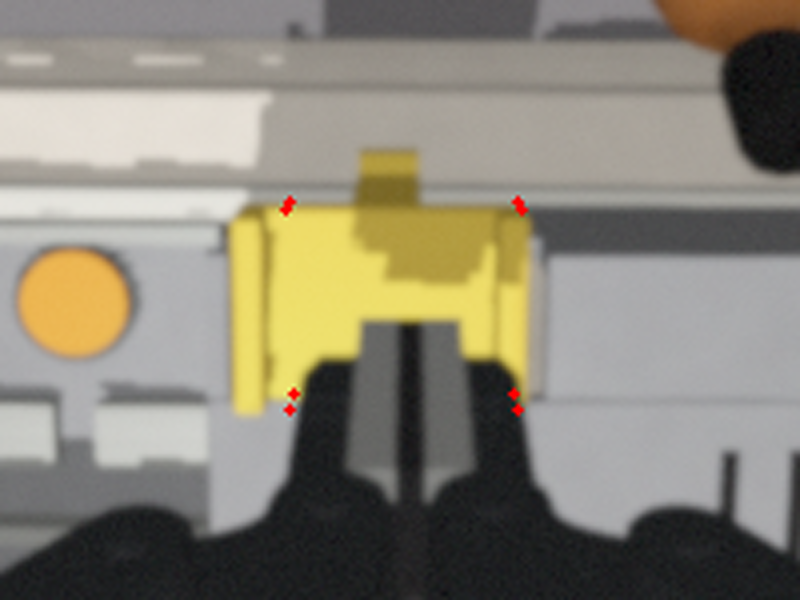

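```bash
python3 - <<'E'
from kin import *
for i in range(4):
    p=cam('wrist');c,s,m=yel(p);q=proj(p,[O+B@np.array((-62,100+y,66)) for y in (-18,18)])[:,0];print(s[:4],q, ctrl.read_state()['eef_pos'],ctrl.read_state()['qd'].round(3))
tip((-48,100,71),24)
E
```

```text
[240 219  74  64] [254.271 310.544] [482.575 127.214 153.284] [ 0.015 -0.011 -0.003  0.004 -0.    -0.003  0.003]
[241 219  74  64] [255.205 311.443] [482.651 126.956 153.487] [ 0.007 -0.008 -0.005  0.002 -0.003 -0.002  0.001]
[241 218  75  65] [255.551 311.76 ] [482.749 127.034 153.71 ] [ 0.002 -0.008 -0.004 -0.003 -0.001 -0.002 -0.001]
[241 218  74  64] [255.532 311.719] [482.826 127.158 153.861] [-0.001 -0.005 -0.005 -0.002 -0.003 -0.001  0.001]
clock 19.2 pos [482.826 127.158 153.861] F [0.641 0.267 0.734] w -0.04831939201160923
shift units in current tool frame [-0.001  0.006  0.173] turn [-0.001 -0.009  0.005] | in new frame [0.001 0.006 0.173]
now at bay [-43.073  99.152  96.545] Fbay [0.957 0.233 0.226] bay axes in tool /150: x [-0.007 -0.    -0.001] y [-0.     0.007 -0.   ] z [ 0.001  0.    -0.007]
```

```bash
python3 - <<'E'
from kin import *
p=cam('wrist')
h=cv2.cvtColor(p['img'],cv2.COLOR_RGB2HSV);m=cv2.inRange(h,(10,120,120),(21,255,255));m[:,:150]=0;m[:,260:]=0
n,l,s,c=cv2.connectedComponentsWithStats(m);k=1+np.argmax(s[1:,4]);print('amber',s[k],c[k],proj(p,O+B@np.array((-29,30,0))))
# shade-tolerant tab-inner edges: saturation profile along row near front of the face
c,s,mm=yel(p);print(s);print(proj(p,[O+B@np.array(v) for v in ((-62,75,73),(-62,82,73),(-62,118,73),(-62,125,73),(-52,70,56),(55,70,56))]))
for r in(236,244,250): print(r,p['img'][r,226:322].astype(int).mean(1).round().astype(int).tolist())
E
```

```text
amber [188 242  27  26 562] [200.785 254.189] [[203.112 252.016]]
[ 241  218   74   64 2021]
[[242.96  230.533]
 [254.288 230.578]
 [312.583 230.792]
 [323.907 230.83 ]
 [239.076 240.389]
 [241.588 383.695]]
236 [191, 192, 191, 192, 191, 191, 192, 191, 191, 186, 173, 147, 116, 109, 132, 162, 182, 186, 175, 156, 143, 134, 131, 137, 157, 171, 181, 190, 192, 193, 193, 193, 193, 193, 192, 192, 194, 192, 194, 191, 187, 174, 153, 142, 138, 137, 137, 139, 137, 136, 137, 135, 136, 137, 138, 138, 136, 137, 137, 139, 137, 138, 138, 137, 139, 136, 137, 137, 137, 139, 137, 136, 138, 138, 138, 138, 137, 138, 138, 135, 125, 121, 126, 133, 136, 136, 137, 136, 129, 115, 96, 84, 80, 78, 79, 79]
244 [185, 185, 185, 185, 185, 187, 185, 184, 181, 179, 177, 177, 172, 159, 151, 168, 183, 191, 193, 193, 191, 180, 160, 132, 139, 168, 187, 193, 194, 193, 194, 195, 194, 194, 194, 193, 194, 194, 194, 194, 194, 194, 194, 193, 194, 194, 193, 193, 192, 187, 172, 151, 138, 137, 138, 136, 138, 139, 137, 134, 135, 136, 138, 137, 137, 135, 136, 137, 136, 136, 137, 138, 139, 149, 168, 187, 191, 193, 191, 186, 166, 137, 133, 147, 168, 184, 188, 184, 175, 167, 160, 148, 130, 128, 152, 169]
250 [184, 185, 183, 184, 185, 184, 184, 184, 184, 183, 183, 182, 179, 167, 159, 168, 183, 190, 193, 193, 192, 183, 160, 143, 162, 183, 193, 195, 193, 193, 195, 193, 195, 195, 195, 194, 194, 194, 195, 195, 195, 195, 195, 195, 195, 194, 194, 194, 195, 194, 191, 189, 188, 189, 188, 188, 187, 188, 188, 188, 188, 187, 185, 181, 176, 172, 172, 173, 171, 172, 171, 173, 172, 176, 182, 190, 193, 193, 192, 186, 171, 163, 174, 185, 189, 192, 189, 186, 178, 170, 166, 164, 160, 155, 165, 176]
```

step_arm(series=[[[0,0,0,0,0,0.08,1],[0,0,0,0,0,0.08,1],[0,0,0,-0.01,0,0.04,1],[0,0,0,-0.005,0,0.03,1],[0,0,0,0,0,0,1]]])

```text
clock: 19.75
eef_pos: [498.4, 129.1, 123.2]
tool_rot: [-3.14, 0.411, -3.083]
force: [-3.7, -2.0, 3.5]
width: 0.0
gripper_force: 2.4
```

```bash
python3 - <<'E'
from kin import *
tip((-48,106,60),24)
E
```

```text
clock 19.75 pos [498.382 129.123 123.232] F [-3.67  -2.002  3.506] w 0.02815545829646196
shift units in current tool frame [-0.002  0.038  0.016] turn [ 0.001 -0.01   0.007] | in new frame [-0.001  0.038  0.016]
now at bay [-47.836 100.308  62.487] Fbay [-1.078 -1.805  5.035] bay axes in tool /150: x [-0.007 -0.    -0.001] y [-0.     0.007  0.   ] z [ 0.001  0.    -0.007]
```

step_arm(series=[[[0,0,0,-0.003,0.01,0.015,1],[0,0,0,0,0.015,0,1],[0,0,0,0,0.015,0,1],[0,0,0,0,0,0,1]]])

```text
clock: 20.15
eef_pos: [499.5, 134.6, 121.7]
tool_rot: [-3.137, 0.412, -3.083]
force: [-3.5, -3.9, 4.6]
width: -0.3
gripper_force: 3.0
```

step_arm(series=[[[0,0,0,0,0.02,0,1],[0,0,0,0,0,0,1]]])

```text
clock: 20.35
eef_pos: [499.4, 137.7, 121.8]
tool_rot: [-3.138, 0.412, -3.083]
force: [-3.3, -3.5, 4.0]
width: 0.2
gripper_force: 2.9
```

step_arm(series=[[[0,0,0,0,0.02,0,1],[0,0,0,0,0,0,1]]])

```text
clock: 20.55
eef_pos: [499.3, 139.9, 121.7]
tool_rot: [-3.136, 0.412, -3.083]
force: [-1.9, -5.4, 4.6]
width: -0.1
gripper_force: 4.4
```

step_arm(series=[[[0,0,0,0,0.02,0,1],[0,0,0,0,0,0,1],[0,0,0,0,0,0,1]]])

```text
clock: 20.85
eef_pos: [499.4, 140.3, 121.3]
tool_rot: [-3.132, 0.412, -3.085]
force: [-1.8, -9.0, 5.3]
width: -0.0
gripper_force: 6.0
```

step_arm(series=[[[0,0,0,0,-0.06,0,1],[0,0,0,0,-0.075,0,1],[0,0,0,0,-0.075,0,1],[0,0,0,0,-0.075,0,1],[0,0,0,0,-0.075,0,1],[0,0,0,0,-0.075,0,1],[0,0,0,0,-0.075,0,1],[0,0,0,0,0,0,1]]])

```text
clock: 21.65
eef_pos: [503.6, 65.1, 121.3]
tool_rot: [-3.137, 0.411, -3.085]
force: [-4.7, -1.7, 4.8]
width: 0.0
gripper_force: 3.1
```

```bash
python3 - <<'E'
from kin import *
tip((-48,-28,60),24)
p=cam('wrist');print(yel(p)[1],proj(p,[O+B@np.array((-46,30,66))]))
print(B.T@ctrl.read_state()['force'])
E
```

```text
clock 21.65 pos [503.581  65.082 121.322] F [-4.689 -1.718  4.806] w 0.03247010473577952
shift units in current tool frame [ 0.006 -0.427  0.001] turn [-0.004 -0.009  0.004] | in new frame [ 0.005 -0.427 -0.   ]
now at bay [-47.453  36.02   59.889] Fbay [-1.153 -1.467  6.675] bay axes in tool /150: x [-0.007 -0.    -0.001] y [-0.     0.007 -0.   ] z [ 0.001 -0.    -0.007]
[ 218  244   87   65 2477] [[270.457 279.077]]
[-0.192 -1.839  5.912]
```

step_arm(series=[[[0,0,0,0,-0.06,0,1],[0,0,0,0,-0.06,0,1],[0,0,0,0,-0.06,0,1],[0,0,0,0,-0.06,0,1],[0,0,0,0,-0.06,0,1],[0,0,0,0,-0.06,0,1],[0,0,0,0,-0.06,0,1],[0,0,0,0,-0.05,0,1],[0,0,0,0,-0.05,0,1],[0,0,0,0,0,0,1]]])

```text
clock: 22.7
eef_pos: [508.4, -9.1, 122.0]
tool_rot: [3.141, 0.413, -3.082]
force: [-4.2, 1.7, 4.6]
width: -0.2
gripper_force: 3.0
```

step_arm(series=[[[0,0,0,0,-0.03,0,1],[0,0,0,0,-0.02,0,1],[0,0,0,0,0,0,1]]])

```text
clock: 23.0
eef_pos: [509.0, -15.6, 122.2]
tool_rot: [3.141, 0.413, -3.081]
force: [-3.8, 2.7, 5.1]
width: 0.2
gripper_force: 3.0
```

```bash
python3 - <<'E'
from kin import *
tip((-48,-50,60),24)
E
```

```text
clock 23.0 pos [509.007 -15.583 122.156] F [-3.778  2.745  5.073] w 0.18830041330506073
shift units in current tool frame [ 0.014 -0.035  0.002] turn [ 0.005 -0.007  0.009] | in new frame [ 0.014 -0.035  0.002]
now at bay [-46.01  -44.701  59.911] Fbay [-0.061  2.942  6.236] bay axes in tool /150: x [-0.007 -0.    -0.001] y [-0.     0.007  0.   ] z [ 0.001  0.    -0.007]
```

Keep pressing and push on until the ridge meets the end stop.

step_arm(series=[[[0,0,0,0,-0.03,0,1],[0,0,0,0,-0.02,0,1],[0,0,0,0,0,0,1]]])

```text
clock: 23.3
eef_pos: [509.4, -23.2, 122.1]
tool_rot: [3.141, 0.413, -3.081]
force: [-4.3, 2.3, 4.5]
width: 0.1
gripper_force: 3.0
```

step_arm(series=[[[0,0,0,0,-0.02,0,1],[0,0,0,0,0,0,1],[0,0,0,0,0,0,1]]])

```text
clock: 23.6
eef_pos: [509.4, -23.8, 122.4]
tool_rot: [3.137, 0.413, -3.079]
force: [-2.9, 7.4, 5.6]
width: 0.1
gripper_force: 5.0
```

```bash
python3 - <<'E'
from kin import *
tip((-48,-50,60),24)
E
```

```text
clock 23.6 pos [509.383 -23.777 122.352] F [-2.896  7.355  5.645] w 0.08788905017503686
shift units in current tool frame [0.014 0.02  0.004] turn [ 0.011 -0.007  0.011] | in new frame [0.014 0.02  0.003]
now at bay [-45.946 -52.829  60.105] Fbay [1.188 7.498 6.059] bay axes in tool /150: x [-0.007 -0.    -0.001] y [-0.     0.007  0.   ] z [ 0.001  0.    -0.007]
```

step_arm(series=[[[0,0,0,0,0.02,0,1],[0,0,0,0.01,0.01,-0.05,1],[0,0,0,0.02,0,-0.1,1],[0,0,0,0.03,0,-0.15,1],[0,0,0,0.03,0,-0.15,1],[0,0,0,0,0,0,1],[0,0,0,0,0,0,1],[0,0,0,0,0,0,1]]])

```text
clock: 24.4
eef_pos: [470.3, -25.8, 177.9]
tool_rot: [-3.14, 0.412, -3.083]
force: [0.7, 0.7, -0.1]
width: -0.3
gripper_force: 0.0
```

```bash
python3 - <<'E'
from kin import *
cam('wrist');p=cam('wrist');c,s,m=yel(p);save(p,'w10.png')
print('wrist',c,s)
for z in (66,58): print(z,proj(p,[O+B@np.array((-62,-40+y,z+dz)) for y,dz in((-25,7),(-18,7),(18,7),(25,7))]).round(1).tolist(),proj(p,[O+B@np.array((-62,-40,z))]))
for r in range(s[1]+12,s[1]+30,6):print(r,s[0]-8,p['img'][r,s[0]-8:s[0]+s[2]+8].astype(int).mean(1).round().astype(int).tolist())
for n,c0 in(('side',[273.315,221.196]),('top',[286.413,189.154])):
    q=cam(n);print(n,yel(q)[:2],'was',c0)
    for t in('lens_can_mid','oil_bottle_mid'):print(t,[ (x['centre'],x['score']) for x in ctrl.recognise(q,t)[:1]])
tip((0,0,0),24)
E
```

```text
wrist [300.644 245.422] [ 267  224   64   46 2287]
66 [[264.8, 227.2], [274.5, 227.2], [324.2, 227.4], [333.9, 227.4]] [[298.829 225.67 ]]
58 [[265.4, 225.3], [274.8, 225.4], [322.7, 225.5], [332.0, 225.6]] [[298.236 223.932]]
236 259 [203, 183, 157, 137, 119, 110, 114, 125, 153, 169, 179, 180, 179, 171, 157, 149, 166, 179, 181, 183, 183, 182, 182, 183, 183, 182, 182, 183, 182, 182, 182, 182, 181, 182, 182, 181, 182, 182, 181, 181, 182, 182, 182, 182, 181, 182, 182, 182, 182, 182, 182, 182, 181, 181, 181, 182, 181, 181, 180, 181, 181, 180, 175, 157, 142, 156, 173, 178, 180, 176, 166, 144, 108, 80, 75, 82, 82, 83, 81, 80]
242 259 [195, 178, 172, 167, 164, 162, 162, 162, 166, 175, 179, 181, 179, 171, 160, 161, 176, 182, 183, 182, 184, 183, 182, 182, 183, 182, 183, 183, 182, 182, 183, 182, 182, 182, 183, 181, 183, 183, 182, 182, 183, 183, 182, 181, 182, 181, 182, 183, 183, 181, 181, 182, 181, 181, 181, 182, 181, 180, 181, 181, 182, 179, 172, 157, 148, 163, 176, 180, 179, 177, 171, 153, 129, 117, 138, 158, 166, 167, 167, 165]
248 259 [199, 181, 172, 167, 165, 163, 164, 161, 166, 175, 180
[... 339 characters left out ...]
7, 167]
side (array([273.294, 221.168]), array([265, 214,  17,  16, 143], dtype=int32)) was [273.315, 221.196]
lens_can_mid [([276.8, 241.3], 0.61)]
oil_bottle_mid [([240.8, 268.8], 0.59)]
top (array([286.413, 189.154]), array([280, 185,  13,  10, 104], dtype=int32)) was [286.413, 189.154]
lens_can_mid []
oil_bottle_mid []
clock 24.8 pos [469.664 -25.184 177.97 ] F [-0.052 -0.372  0.849] w -0.005825426657971917
shift units in current tool frame [-0.475  0.345  0.778] turn [ 0.002 -0.009  0.007] | in new frame [-0.468  0.348  0.781]
now at bay [-46.62  -52.244 128.461] Fbay [ 0.429 -0.368  0.736] bay axes in tool /150: x [-0.007 -0.    -0.001] y [-0.     0.007  0.   ] z [ 0.001  0.    -0.007]
```

```bash
python3 -c "
from cell import ctrl;print(ctrl.finish_job())"
```

```text
the job is handed in; nothing more can be done
None
```

The console is set to green and the job is handed in, at about 25 s of the 56 s limit. The filter carriage is over the green lamp with the plunger home; the cover is shut and the tab is up, with its side and top camera positions back where they started. I didn't knowingly touch anything else, but the final camera check did not fully confirm the can and bottle.

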